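# Right the fallen pinion column in the fence corner

### The arm

A 6-joint arm with a two-finger parallel gripper is mounted at the origin on the work surface. World frame = base frame: x ahead of the robot, y to its left, z up, the work surface at z = 0. Lengths are in m, angles in rad, forces in N, time in s.
With the tool pointing down it reaches from about 0.35 to 0.95 m from the base axis. Payload 17.4 kg.
Tool frame: the origin (TCP) lies midway between the tips of the shut fingers; the grasp point (between the pads) lies 19 mm behind it (arm.grip_point_offset is the distance from the TCP to the grasp point, in m); z points along the fingers, x is the direction in which the jaws open and shut, and the axes are right-handed (so a half turn about z gives the same grasp; the last joint's range is limited). The gripper opens to 93 mm and grips with 3 to 60 N. Pads are 15 mm wide; open, the fingers measure 128 mm over their backs; the gripper's body (75 mm by 188 mm) begins 65 mm behind the grasp point.
Start: joints at [1.242, 0.116, 1.442, -0, 1.584, -0.038], TCP at [0.194, 0.647, 0.219] pointing down, gripper open.
Joint ranges: [-2.83, 2.83], [-0.83, 2.19], [0.07, 2.5], [-1.14, 4.28], [0.01, 3], [-2.97, 2.97]. Speed limits (rad/s): [1.89, 1.89, 2.22, 3.14, 3.14, 3.14].

### API

Orientations are given as a unit quaternion [w, x, y, z].
In Python, from plant import arm, vision gives the robot as it stands. The module is installed in compiled form; this text tells all that it offers.
- The arm moves only by the shell command python3 -m pendant 'ROWS' [FORCE]. ROWS is JSON, a list of rows, each an object with "angular": the turn, a rotation vector about the tool's x, y, z in rad, a list of three; "delta_pos": the shift along the tool's x, y, z in mm, a list of three; "fingers": the closure, from 0 (fully open) to 1 (shut). A call has exactly 10 rows; each row shifts and turns the pose as measured when the row begins, along the tool's axes as they then stand; what a row does not reach is not made up. A row lasts 1/10 s, in which the tool goes at most 50 mm and 8.59 degrees, less where a joint would pass 70% of its speed; a pose out of reach is approached as far as the arm can. A call with a gripper value outside its range is refused whole. The fingers move at their own pace and stop on an object; FORCE is the grip in N (left out, the last holds). Time passes only in rows, so rows that do not move let the fingers close, or fill a call up. It gives the time, the measured TCP pose, the force and the opening at its end, in the units of the state.
- arm.state(): the state, without advancing time (a new reading comes with each control period).
- vision.capture(name): name is "scene" or "top" or "wrist"; returns (picture, depth): 420x560x3 uint8, red, green, blue; 420x560 float32, m along the optical axis (not along the pixel's ray), 0 where there is no reading.
- vision.camera_info(name): a dict with "camera_matrix" (3x3 intrinsics, pixels), "xyz" and "attitude" of the camera in the world. Camera axes: x right, y up, looking along -z (the intrinsics and any distortion apply to the point x, -y, -z); pixel columns grow to the right and rows downward; lengths in m; the calibration is good to about 2 mm. A picture is of the moment at which its call begins: read the wrist's pose just before it. camera_info takes no time and is no camera call; for the wrist camera it gives the pose at the moment of the call.
- arm.close_job(): hands the job in, once; it reports no verdict.
The state is a dict: "t": time; "joints": joint angles; "joint_vel": joint speeds; "joint_torque": joint torques, N m; "tool_pos": TCP position; "eef_rot": TCP orientation; "force": force on the tool from outside, world axes, zero at the start; "moment": the same for the moment, N m; "width": finger opening in m.
Only numpy, scipy, OpenCV 4.12 (cv2) and the standard library are available. Lean on these libraries where they do the work, as an engineer would, in place of code of your own. Each camera call takes 0.05 s, during which the arm holds its last target.

### The job

The white printed pinion column has fallen over on the demo table. Push its square foot against the tall grey fence and, keeping it pressed there with a light, steady push of a few newtons and its foot on the table, tip the toothed end up towards the fence until the column stands flush against it; then slide it along the fence until it butts against the low end stop, and let go. Press gently (never more than about 15 N on the fence or the stop), never let the column drop or slap upright, and leave the other printed parts alone.

Things in the scene. Friction and masses are not known exactly. Their poses are not given: they have to be found in the camera images.
- column: White printed column, 125 mm long, 0.2 to 0.4 kg: square foot 50 x 50 x 14 mm, round neck 34 mm thick, toothed round head 50 mm in diameter (85 to 125 mm from the underside). Origin: centre of the foot's underside; z runs along the column to the head, x and y square to the foot. It starts lying flat, foot 20 to 50 mm from the fence, head away from it, up to 0.25 rad off square.
- column_head (a point): Middle of the toothed head, on the column's axis, 105 mm from the underside; 25 mm above the table while lying. Pinched across here (50 mm) with about 10 N the column can pivot between the fingers. As it is tipped up in the corner of fence and table, the foot's upper edge slides down the fence and its lower edge slides out over the table (drag up to about 4 N).
- fence: Rigid fixed grey fence plate, 100 mm high, 12 mm thick, 320 mm long, bar and ribs on its back. Origin: at table height, in the inner corner of the fence's front face and the end stop. x runs along the front face away from the stop (plate from -15 to 305 mm); y points into the plate: the front face is y = 0, the column lies at negative y; z is up.
- stop: Rigid fixed aluminium end stop at the fence end nearer the robot, square to the fence: 15 mm thick, 70 mm long (y = 0 to -70 mm), 40 mm high. Same origin and axes as the fence: its working face is x = 0, the column is at positive x. Standing home, the column's origin is 25 mm from the fence's face and 25 mm from the stop's.
- bobbin: Bystander: white printed I-shaped block 45 x 45 x 45 mm. Origin: centre of its underside.
- roundbar: Bystander: white plain round bar standing on end, 44 mm in diameter, 50 mm high. Origin: centre of its underside.
- wedge: Bystander: white stepped block 45 x 50 x 44 mm. Origin: centre of its underside.
There are look-alikes about, which are no part of the job. Of the things like the column, leave any that is pink or purple; of the rest the smaller one is meant.

How it is judged:
On the way, in this order (a step that is already met when the one before it is completed fails the run):
1. the column, tipped part way up (15 to 66 degrees), is kept pressed on the fence with more than 1.5 N (angle between column's own z axis and vertical between 0.42 and 1.305 rad and contact force between column and fence above 1.5 N and y of column in the frame of fence above -0.036 m), for 0.6 s.
2. the column stands upright, its foot on the table and flush with the fence (within 5 mm) (angle between column's own z axis and vertical below 0.06 rad and y of column in the frame of fence above -0.03 m and height (world z) of column below 0.006 m and angle between the x axis of column and the x axis of fence, either way round below 0.1 rad), for 0.2 s.
3. standing, it has been slid along the fence to the end stop (within 5 mm) (all of step 2 and x of column in the frame of fence below 0.03 m), for 0.2 s.
At the end, for the whole second after the job is handed in: The column stands upright (within 3.4 degrees), at rest on its foot on the table, released, its foot within 5 mm of the fence's face and within 5 mm of the end stop's face and square to the fence (within 0.1 rad) (all of step 3 and linear speed of column below 0.02 m/s and angular speed of column below 0.1 rad/s); the robot touches nothing.
It fails at once if the column is pressed on the fence or the end stop with more than 18 N (contact force between column and fence above 18 N or contact force between column and stop above 18 N).
It fails at once if the column's foot is lifted more than about 1 cm off the table (height (world z) of column above 0.037 m or (angle between column's own z axis and vertical below 0.6 rad and height (world z) of column above 0.026 m) or (angle between column's own z axis and vertical below 0.2 rad and height (world z) of column above 0.015 m)).
It fails at once if the column is let drop or slap (turns faster than 3 rad/s while not upright) (angular speed of column above 3 rad/s and angle between column's own z axis and vertical above 0.1 rad).
It fails at once if another printed part is moved more than 15 mm (distance of any of bobbin, roundbar, wedge from where it was at the start of the episode above 0.015 m).
It also fails if it takes over 72 s, if anything falls off the work surface, if the arm or the gripper's body presses on something with over 40 N, if the wrist force passes 120 N, or if a joint passes its speed limit or range.

## Working session

There is one attempt and no reset: what is moved stays moved. The work goes in short steps, Python scripts to look and compute and a shell command to move; the robot and the scene stay as the last step left them, time stands still between calls to the robot, and variables do not carry over. Pictures are saved under pics/ and viewed, and the job is handed in when it is done.

```bash
mkdir -p pics; ls; cat > h.py <<'E'
import numpy as np, cv2, json
from plant import arm, vision
from scipy.spatial.transform import Rotation as R
def rot(q): return R.from_quat([q[1],q[2],q[3],q[0]])
def save(name,fn):
    im,d=vision.capture(name); cv2.imwrite('pics/'+fn,im[:,:,::-1]); return im,d
E
python3 - <<'E'
from h import *
s=arm.state(); print(s)
for n in ("scene","top","wrist"):
    i=vision.camera_info(n); print(n,i)
    im,d=save(n,n+'0.png'); np.savez('pics/%s0.npz'%n,im=im,d=d,xyz=i['xyz'],q=i['attitude'],K=i['camera_matrix'])
E
```

```text
pics
{'t': 0.0, 'joints': array([ 1.24219510e+00,  1.16482274e-01,  1.44225643e+00,  1.80016733e-05,
        1.58400506e+00, -3.78047445e-02]), 'joint_vel': array([-7.43718339e-04, -4.02338760e-06,  2.65645610e-04, -2.89949237e-04,
       -1.33541642e-03,  6.02899105e-04]), 'joint_torque': array([ 1.31448356e-03, -7.21264958e+01, -6.22612524e+01,  7.80636538e-02,
        2.39106867e-02, -1.67882986e-04]), 'tool_pos': array([0.19347353, 0.64646593, 0.21791317]), 'eef_rot': array([ 3.18609229e-04,  8.02095605e-01,  5.97195369e-01, -4.79411672e-04]), 'force': array([-0.18479852,  0.12942135,  0.88412713]), 'moment': array([0.02399602, 0.0250103 , 0.01249633]), 'width': 0.09238223455998933}
scene {'camera_matrix': array([[429.71696284,   0.        , 286.08163667],
       [  0.        , 429.71696284, 209.52113736],
       [  0.        ,   0.        ,   1.        ]]), 'xyz': array([1.12720844, 0.00776813, 0.53819496]), 'attitude': array([0.60315693, 0.28986806, 0.33422208, 0.66368203])}
top {'camera_matrix': array([[447.93683937,   0.        , 279.72249604],
       [  0.        , 447.93683937, 218.0070658 ],
       [  0.        ,   0.        ,   1.        ]]), 'xyz': array([ 0.36057022, -0.0393473 ,  0.8803014 ]), 'attitude': array([ 0.71445158,  0.06479447, -0.06229669, -0.69388741])}
wrist {'camera_matrix': array([[338.06289841,   0.        , 282.16358696],
       [  0.        , 338.06289841, 212.31863481],
       [  0.        ,   0.        ,   1.        ]]), 'xyz': array([0.11315911, 0.66946995, 0.38421196]), 'attitude': array([ 0.79265741, -0.1223971 , -0.09048667,  0.59036035])}
```

View pics/scene0.png

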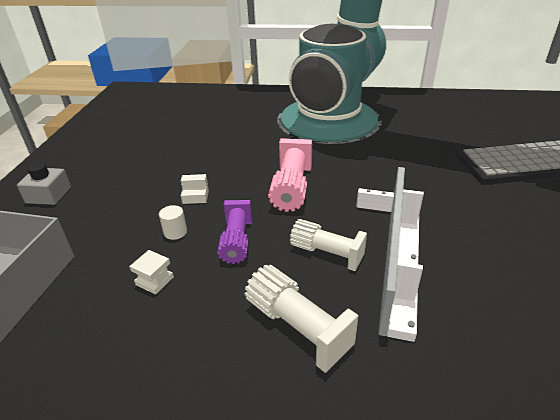

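View pics/top0.png

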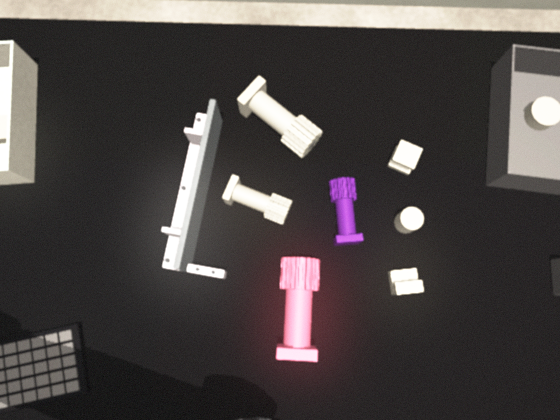

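View pics/wrist0.png

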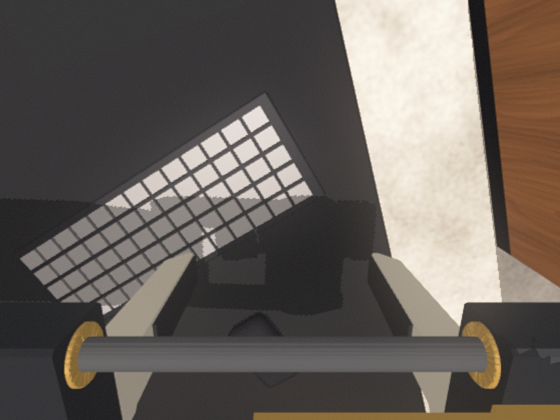

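The small white column is at about (257,198) in the top view. The fence runs from (210,105) to (170,265), and the stop is at (207,271). In the scene view the column is at (330,242). Next I'll measure them.

```bash
cat >> h.py <<'E'
def cloud(d,K,xyz,q):
    v,u=np.mgrid[:d.shape[0],:d.shape[1]]
    p=np.stack([(u-K[0,2])/K[0,0]*d,-(v-K[1,2])/K[1,1]*d,-d],-1)
    return rot(q).apply(p.reshape(-1,3)).reshape(p.shape)+np.array(xyz)
E
python3 - <<'E'
from h import *
C={}
for n in ("top","scene"):
    z=np.load('pics/%s0.npz'%n); C[n]=(z['im'],cloud(z['d'],z['K'],z['xyz'],z['q']),z['d'])
im,P,d=C['top']
g=np.median(P[300:340,180:250].reshape(-1,3),0);print('table z',g)
def blob(im,P,box,zlo,thr=150):
    u0,v0,u1,v1=box; m=np.zeros(im.shape[:2],np.uint8); m[v0:v1,u0:u1]=1
    m&=(im.min(2)>thr).astype(np.uint8)&(P[...,2]>zlo).astype(np.uint8)
    return m.astype(bool)
m=blob(im,P,(215,170,300,228),.004,80)
q=P[m];print('col',len(q),q.min(0),q.max(0))
r=cv2.minAreaRect(q[:,:2].astype(np.float32)*1000);print('rect mm',r)
print(cv2.minAreaRect(np.argwhere(m)[:,::-1].astype(np.float32)))
# fence: plate points z>.09
for nm in C:
    im2,P2,_=C[nm]
    m=(P2[...,2]>.09)&(P2[...,2]<.11)&(P2[...,0]>.2)&(P2[...,0]<.75)&(P2[...,1]>-.05)&(P2[...,1]<.3)
    q=P2[m];print(nm,'fence top',len(q), cv2.minAreaRect(q[:,:2].astype(np.float32)*1000), np.median(q[:,2]))
    m=(P2[...,2]>.034)&(P2[...,2]<.046)&(P2[...,0]>.2)&(P2[...,0]<.33)&(P2[...,1]>.02)&(P2[...,1]<.25)
    q=P2[m];print(nm,'stop top',len(q),cv2.minAreaRect(q[:,:2].astype(np.float32)*1000) if len(q) else 0, np.median(q[:,2]))
im2,P2,_=C['scene']
m=blob(im2,P2,(285,212,372,272),.004,80);q=P2[m];print('col scene',len(q),cv2.minAreaRect(q[:,:2].astype(np.float32)*1000),q.max(0))
for nm,(a,b) in dict(bob=(405,157),rb=(410,220),wd=(406,282)).items(): print(nm,P[b,a])
E
```

```text
table z [ 0.31928055  0.08530839 -0.00116382]
col 1445 [ 0.36057022 -0.055313    0.00520533] [0.59308378 0.07805075 0.8803014 ]
rect mm ((496.4994201660156, -21.194412231445312), (249.78648376464844, 113.27745056152344), 32.000816345214844)
((256.39691162109375, 201.23196411132812), (66.91131591796875, 28.937366485595703), 23.962491989135742)
top fence top 1320 ((568.0550537109375, 137.92860412597656), (47.57136917114258, 318.84423828125), 81.43629455566406) 0.09836227494638933
top stop top 0 0 nan
scene fence top 1189 ((570.9342041015625, 139.48561096191406), (47.67250061035156, 320.12408447265625), 81.49665832519531) 0.10024710090289396
scene stop top 0 0 nan
col scene 1823 ((820.220703125, -20.89409637451172), (131.7535400390625, 602.40576171875), 82.99700164794922) [1.12720844 0.07853371 0.53819496]
bob [ 0.6400623  -0.27397392  0.04485331]
rb [ 0.51502002 -0.27953957  0.04940219]
wd [ 0.39932307 -0.27150779  0.0423845 ]
  return _methods._mean(a, axis=axis, dtype=dtype,
  ret = ret.dtype.type(ret / rcount)
```

```bash
python3 - <<'E'
from h import *
C={}
for n in ("top","scene"):
    z=np.load('pics/%s0.npz'%n); P=cloud(z['d'],z['K'],z['xyz'],z['q']); P[z['d']<=0]=np.nan; C[n]=(z['im'],P)
for n,(im,P) in C.items():
    X,Y,Z=[P[...,i] for i in range(3)]
    m=(Z>.085)&(Z<.11)&(X>.2)&(X<.8)&(Y>.03)&(Y<.3)
    q=P[m]
    # front edge: in slices of x, min y
    a=np.deg2rad(-8.5)
    # direction estimate
    for it in range(3):
        ex=np.array([np.cos(a),np.sin(a)]);ey=np.array([-np.sin(a),np.cos(a)])
        s=q[:,:2]@ex;t=q[:,:2]@ey
        bins=np.arange(s.min()+.01,s.max()-.01,.01)
        pts=[(b+.005,np.percentile(t[(s>=b)&(s<b+.01)],8)) for b in bins if ((s>=b)&(s<b+.01)).sum()>5]
        k=np.polyfit(*np.array(pts).T,1); a+=np.arctan(k[0])
    ex=np.array([np.cos(a),np.sin(a)]);ey=np.array([-np.sin(a),np.cos(a)])
    s=q[:,:2]@ex;t=q[:,:2]@ey
    print(n,'angle',a,'face t',np.percentile(t,[1,3,8,50,92]),'s range',s.min(),s.max(), 'fit res',np.std([p[1] for p in pts]-np.polyval(k,[p[0] for p in pts])))
    # face points mid height
    m=(Z>.02)&(Z<.085)&(X>.3)&(X<.75)&(np.abs(X*ey[0]+Y*ey[1]-np.percentile(t,5))<.012)
    f=P[m]; print(' face pts',len(f))
    if len(f)>100:
        vx,vy,x0,y0=cv2.fitLine(f[:,:2].astype(np.float32),cv2.DIST_HUBER,0,.001,.001).ravel(); print('  line',np.arctan2(vy,vx)-(np.pi if vx<0 else 0),x0*ey[0]+y0*ey[1])
    m=(Z>.03)&(Z<.05)&(X>.2)&(X<.75)
    st=X*ex[0]+Y*ex[1]; tt=X*ey[0]+Y*ey[1]; f0=np.percentile(t,4)
    m&=(tt<f0-.012)&(tt>f0-.085)&(st<s.min()+.04)&(st>s.min()-.03)
    print(' stop',m.sum(), np.nanpercentile(st[m],[2,50,98])if m.sum() else'', tt[m].min()-f0 if m.sum() else'',np.median(Z[m]) if m.sum() else '')
    m=(Z>.005)&(Z<.06)&(X>.38)&(X<.58)&(tt<f0-.012)&(tt>f0-.19)&(im.min(2)>80)
    nl,lab,stt,cen=cv2.connectedComponentsWithStats(m.astype(np.uint8))
    for i in range(1,nl):
        if stt[i,4]>300: 
            c=P[lab==i]; r=cv2.minAreaRect(c[:,:2].astype(np.float32)*1000); print(' blob',stt[i],r, c.max(0))
            h=c[(c[:,2]>.02)]
            w,V=np.linalg.eigh(np.cov(h[:,:2].T)); print('  pca',V[:,1],h.mean(0))
E
```

```text
top angle -0.14732426042957883 face t [0.19655429 0.19672307 0.19699208 0.20221724 0.22046711] s range 0.3821961788588853 0.7010338777295241 fit res 0.0002793574460584636
 face pts 1274
  line -0.14674309 0.19705816373032062
 stop 255 [0.38237924 0.38955687 0.39686218] -0.07000742132531776 0.038853868935350255
 blob [ 222  182   70   43 1377] ((547.78662109375, 11.306999206542969), (125.97637176513672, 48.740936279296875), 70.11893463134766) [0.57947569 0.07805075 0.05364381]
  pca [0.32825718 0.94458839] [0.54437562 0.00842212 0.03995365]
scene angle -0.14858697303005117 face t [0.19871219 0.1988162  0.19931691 0.20589056 0.23257689] s range 0.3839342908987679 0.7040591521337181 fit res 0.0012487297348708086
 face pts 590
  line -0.12324381 0.20009669295096377
 stop 238 [0.38503233 0.39567446 0.39939645] -0.07007431316228027 0.03942825103437522
 blob [357 188  31  22 527] ((411.09814453125, 98.0518798828125), (58.05137634277344, 17.69170379638672), 81.45088195800781) [0.42234108 0.12623277 0.0445837 ]
  pca [0.15620749 0.98772426] [0.41446953 0.09761212 0.03335362]
 blob [ 291  219   76   44 1546] ((551.3672485351562, 11.744186401367188), (126.69629669189453, 47.99604034423828), 71.22449493408203) [0.57994315 0.07853371 0.052845  ]
  pca [0.23731482 0.9714328 ] [0.55637593 0.00590109 0.03880953]
```

```bash
cat >> h.py <<'E'
FA=-0.1472; ex=np.array([np.cos(FA),np.sin(FA),0]); ey=np.array([-np.sin(FA),np.cos(FA),0])
S0=0.398; T0=0.1977   # stop face along ex, fence face along ey
def fen(p): p=np.asarray(p); return np.array([p@ex-S0,p@ey-T0,p[2]])
def unf(f): return ex*(f[0]+S0)+ey*(f[1]+T0)+np.array([0,0,f[2]])
def Rd(az): # tool down, tool x at azimuth az
    x=np.array([np.cos(az),np.sin(az),0]); z=np.array([0,0,-1.]); return R.from_matrix(np.stack([x,np.cross(z,x),z],1))
def plan(p1,az,n):
    s=arm.state(); p0=s['tool_pos']; r0=rot(s['eef_rot']); r1=Rd(az)
    w=(r0.inv()*r1).as_rotvec(); d=np.array(p1)-p0
    print('dist',d*1000,'turn',w)
    rows=[]
    for k in range(n):
        rk=r0*R.from_rotvec(w*k/n); rows.append({"delta_pos":[round(float(x),1) for x in rk.inv().apply(d/n)*1000],"angular":[round(float(x),3) for x in w/n],"fingers":0})
    print(json.dumps(rows))
def st():
    s=arm.state(); x=rot(s['eef_rot']).as_matrix(); print('t%.2f'%s['t'],'tcp',s['tool_pos'].round(4),'fen',fen(s['tool_pos']).round(4),'az',round(float(np.arctan2(x[1,0],x[0,0])),3),'z',x[:,2].round(3),'F',s['force'].round(2),'Ff',np.array([s['force']@ex,s['force']@ey,s['force'][2]]).round(2),'w',round(s['width'],4))
E
python3 - <<'E'
from h import *
z=np.load('pics/top0.npz');P=cloud(z['d'],z['K'],z['xyz'],z['q']);P[z['d']<=0]=np.nan
H=np.array([.5355,-.0286]); az=np.deg2rad(-19.3)
u=np.array([np.cos(az),np.sin(az)]);v=np.array([-u[1],u[0]])
a=(P[...,:2]-H)@u;b=(P[...,:2]-H)@v
m=(abs(a)<.11)&(abs(b)<.05)&(P[...,2]>.055)
print(m.sum(),np.nanmax(P[...,2][m]) if m.sum() else 0, a[m].min() if m.sum() else 0)
m=(abs(a)<.2)&(abs(b)<.1)&(P[...,2]>.055); print(np.nanmax(P[...,2][m]),a[m].min())
m=(abs(a)<.075)&(abs(a)>.032)&(abs(b)<.02); print('finger zone z',np.nanmax(P[...,2][m]))
print('col fence frame', fen([.5702,.0705,0]),'az off',np.deg2rad(70.7)-np.pi/2-FA)
plan([.5355,-.0286,.13],az,20); st()
E
```

```text
0 0 0
0.07360934858683787 -0.1978220354155053
finger zone z 0.004248624184525318
col fence frame [ 0.15569348 -0.04433175  0.        ] az off -0.18964854563490552
dist [ 342.0022479  -675.12100275  -88.13074879] turn [6.09940881e-04 6.47735486e-04 1.61682977e+00]
[{"delta_pos": [-27.4, 26.1, 4.4], "angular": [0.0, 0.0, 0.081], "fingers": 0}, {"delta_pos": [-25.2, 28.2, 4.4], "angular": [0.0, 0.0, 0.081], "fingers": 0}, {"delta_pos": [-22.9, 30.1, 4.4], "angular": [0.0, 0.0, 0.081], "fingers": 0}, {"delta_pos": [-20.4, 31.9, 4.4], "angular": [0.0, 0.0, 0.081], "fingers": 0}, {"delta_pos": [-17.7, 33.4, 4.4], "angular": [0.0, 0.0, 0.081], "fingers": 0}, {"delta_pos": [-15.0, 34.8, 4.4], "angular": [0.0, 0.0, 0.081], "fingers": 0}, {"delta_pos": [-12.1, 35.8, 4.4], "angular": [0.0, 0.0, 0.081], "fingers": 0}, {"delta_pos": [-9.2, 36.7, 4.4], "angular": [0.0, 0.0, 0.081], "fingers": 0}, {"delta_pos": [-6.2, 37.3, 4.4], "angular": [0.0, 0.0, 0.081], "fingers": 0}, {"delta_pos": [-3.2, 37.7, 4.4], "angular": [0.0, 0.0, 0.081], "fingers": 0}, {"delta_pos": [-0.1, 37.8, 4.4], "angular": [0.0
[... 178 characters left out ...]
: 0}, {"delta_pos": [9.0, 36.8, 4.4], "angular": [0.0, 0.0, 0.081], "fingers": 0}, {"delta_pos": [11.9, 35.9, 4.4], "angular": [0.0, 0.0, 0.081], "fingers": 0}, {"delta_pos": [14.8, 34.8, 4.4], "angular": [0.0, 0.0, 0.081], "fingers": 0}, {"delta_pos": [17.6, 33.5, 4.4], "angular": [0.0, 0.0, 0.081], "fingers": 0}, {"delta_pos": [20.2, 32.0, 4.4], "angular": [0.0, 0.0, 0.081], "fingers": 0}, {"delta_pos": [22.7, 30.3, 4.4], "angular": [0.0, 0.0, 0.081], "fingers": 0}, {"delta_pos": [25.1, 28.3, 4.4], "angular": [0.0, 0.0, 0.081], "fingers": 0}]
t0.15 tcp [0.1935 0.6465 0.2181] fen [-0.3014  0.4702  0.2181] az 1.28 z [-0.    -0.001 -1.   ] F [-0.27 -0.59  0.1 ] Ff [-0.18 -0.62  0.1 ] w 0.0927
```

```bash
python3 -m pendant '[{"delta_pos":[-27,26,0],"angular":[0,0,0.081],"fingers":0},{"delta_pos":[-25,28,0],"angular":[0,0,0.081],"fingers":0},{"delta_pos":[-23,30,0],"angular":[0,0,0.081],"fingers":0},{"delta_pos":[-20,32,0],"angular":[0,0,0.081],"fingers":0},{"delta_pos":[-18,33,0],"angular":[0,0,0.081],"fingers":0},{"delta_pos":[-15,35,0],"angular":[0,0,0.081],"fingers":0},{"delta_pos":[-12,36,0],"angular":[0,0,0.081],"fingers":0},{"delta_pos":[-9,37,0],"angular":[0,0,0.081],"fingers":0},{"delta_pos":[-6,37,0],"angular":[0,0,0.081],"fingers":0},{"delta_pos":[-3,38,0],"angular":[0,0,0.081],"fingers":0}]' 10
python3 - <<'E'
from h import *
st(); plan([.5355,-.0286,.12],np.deg2rad(-19.3),10)
E
```

```text
t: 1.15
tool_pos: [0.3631, 0.2974, 0.2148]
eef_rot: [0.002, 0.975, 0.221, -0.002]
force: [0.5, 0.0, -0.1]
width: 0.0929
t1.15 tcp [0.3631 0.2974 0.2148] fen [-0.0824  0.1497  0.2148] az 0.445 z [-0.002 -0.005 -1.   ] F [ 0.5   0.05 -0.1 ] Ff [ 0.49  0.12 -0.1 ] w 0.0929
dist [ 172.39031629 -325.9840944   -94.82457188] turn [0.00477372 0.00271579 0.7821582 ]
[{"delta_pos": [1.6, 36.8, 9.6], "angular": [0.0, 0.0, 0.078], "fingers": 0}, {"delta_pos": [4.4, 36.6, 9.6], "angular": [0.0, 0.0, 0.078], "fingers": 0}, {"delta_pos": [7.3, 36.1, 9.6], "angular": [0.0, 0.0, 0.078], "fingers": 0}, {"delta_pos": [10.1, 35.5, 9.6], "angular": [0.0, 0.0, 0.078], "fingers": 0}, {"delta_pos": [12.8, 34.6, 9.5], "angular": [0.0, 0.0, 0.078], "fingers": 0}, {"delta_pos": [15.5, 33.5, 9.5], "angular": [0.0, 0.0, 0.078], "fingers": 0}, {"delta_pos": [18.0, 32.2, 9.5], "angular": [0.0, 0.0, 0.078], "fingers": 0}, {"delta_pos": [20.5, 30.7, 9.5], "angular": [0.0, 0.0, 0.078], "fingers": 0}, {"delta_pos": [22.8, 29.0, 9.5], "angular": [0.0, 0.0, 0.078], "fingers": 0}, {"delta_pos": [25.0, 27.1, 9.5], "angular": [0.0, 0.0, 0.078], "fingers": 0}]
```

```bash
python3 -m pendant '[{"delta_pos":[2,37,0],"angular":[0,0,0.078],"fingers":0},{"delta_pos":[4,37,0],"angular":[0,0,0.078],"fingers":0},{"delta_pos":[7,36,0],"angular":[0,0,0.078],"fingers":0},{"delta_pos":[10,35,5],"angular":[0,0,0.078],"fingers":0},{"delta_pos":[13,34,13],"angular":[0,0,0.078],"fingers":0},{"delta_pos":[15,33,15],"angular":[0,0,0.078],"fingers":0},{"delta_pos":[18,32,15],"angular":[0,0,0.078],"fingers":0},{"delta_pos":[20,31,15],"angular":[0,0,0.078],"fingers":0},{"delta_pos":[23,29,15],"angular":[0,0,0.078],"fingers":0},{"delta_pos":[25,27,15],"angular":[0,0,0.078],"fingers":0}]'
python3 - <<'E'
from h import *
st()
i=vision.camera_info('wrist'); im,d=save('wrist','w1.png'); np.savez('pics/w1.npz',im=im,d=d,xyz=i['xyz'],q=i['attitude'],K=i['camera_matrix'])
P=cloud(d,i['camera_matrix'],i['xyz'],i['attitude']);P[d<=0]=np.nan
f=P@ex-S0;t=P@ey-T0;Z=P[...,2]
m=(Z>.012)&(Z<.07)&(f>.09)&(f<.22)&(t<-.01)&(t>-.22)&(im.min(2)>80)
nl,lab,stt,cen=cv2.connectedComponentsWithStats(m.astype(np.uint8))
for k in range(1,nl):
    if stt[k,4]>300:
        c=P[lab==k]; print(stt[k],cv2.minAreaRect(c[:,:2].astype(np.float32)*1000),c.max(0))
plan([.5355,-.0286,.12],np.deg2rad(-19.3),1)
E
```

```text
t: 2.15
tool_pos: [0.5344, -0.0457, 0.1222]
eef_rot: [0.001, 0.983, -0.183, 0.002]
force: [0.5, 0.2, 0.4]
width: 0.093
t2.15 tcp [ 0.5344 -0.0457  0.1222] fen [ 0.1374 -0.1645  0.1222] az -0.369 z [ 0.004 -0.003 -1.   ] F [0.5  0.15 0.36] Ff [0.47 0.23 0.36] w 0.093
[ 234   46   78  183 9823] ((551.1229858398438, 9.358154296875), (125.24117279052734, 50.00417709350586), 69.5650863647461) [0.59562471 0.07621941 0.05297598]
dist [ 0.37955981 20.72313604  0.75932376] turn [ 0.00388772 -0.00250701 -0.03880277]
[{"delta_pos": [-7.2, -19.4, -0.9], "angular": [0.004, -0.003, -0.039], "fingers": 0}]
```

View pics/w1.png

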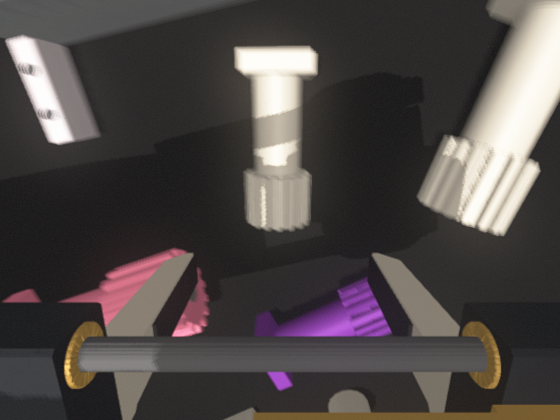

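```bash
python3 - <<'E'
from h import *
plan([.536,-.030,.012],np.deg2rad(-20),10)
E
```

```text
dist [   0.87955981   19.32313604 -107.24067624] turn [ 0.0038722  -0.00253063 -0.02658549]
[{"delta_pos": [-0.7, -1.9, 10.7], "angular": [0.0, -0.0, -0.003], "fingers": 0}, {"delta_pos": [-0.6, -1.9, 10.7], "angular": [0.0, -0.0, -0.003], "fingers": 0}, {"delta_pos": [-0.6, -1.9, 10.7], "angular": [0.0, -0.0, -0.003], "fingers": 0}, {"delta_pos": [-0.6, -1.9, 10.7], "angular": [0.0, -0.0, -0.003], "fingers": 0}, {"delta_pos": [-0.6, -1.9, 10.7], "angular": [0.0, -0.0, -0.003], "fingers": 0}, {"delta_pos": [-0.6, -1.9, 10.7], "angular": [0.0, -0.0, -0.003], "fingers": 0}, {"delta_pos": [-0.6, -1.9, 10.7], "angular": [0.0, -0.0, -0.003], "fingers": 0}, {"delta_pos": [-0.6, -1.9, 10.7], "angular": [0.0, -0.0, -0.003], "fingers": 0}, {"delta_pos": [-0.6, -1.9, 10.7], "angular": [0.0, -0.0, -0.003], "fingers": 0}, {"delta_pos": [-0.6, -1.8, 10.7], "angular": [0.0, -0.0, -0.003], "fingers": 0}]
```

```bash
python3 -m pendant '[{"delta_pos":[-2,-5,3],"angular":[0.004,-0.003,-0.013],"fingers":0},{"delta_pos":[-2,-5,7],"angular":[0,0,-0.013],"fingers":0},{"delta_pos":[-2,-5,15],"angular":[0,0,0],"fingers":0},{"delta_pos":[-1,-4,20],"angular":[0,0,0],"fingers":0},{"delta_pos":[0,0,20],"angular":[0,0,0],"fingers":0},{"delta_pos":[0,0,15],"angular":[0,0,0],"fingers":0},{"delta_pos":[0,0,12],"angular":[0,0,0],"fingers":0},{"delta_pos":[0,0,8],"angular":[0,0,0],"fingers":0},{"delta_pos":[0,0,5],"angular":[0,0,0],"fingers":0},{"delta_pos":[0,0,2],"angular":[0,0,0],"fingers":0}]' 10
python3 - <<'E'
from h import *
st()
im,d=save('wrist','w2.png')
plan([.536,-.030,.009],np.deg2rad(-20),1)
E
```

```text
t: 3.2
tool_pos: [0.5336, -0.0224, 0.0044]
eef_rot: [-0.001, 0.986, -0.169, -0.0]
force: [0.2, -0.4, 0.2]
width: 0.0928
t3.20 tcp [ 0.5336 -0.0224  0.0044] fen [ 0.1331 -0.1416  0.0044] az -0.34 z [-0.     0.001 -1.   ] F [ 0.18 -0.4   0.15] Ff [ 0.24 -0.37  0.15] w 0.0928
dist [ 2.47473105 -7.56328673  4.64060184] turn [-0.00127116  0.00086826  0.00898316]
[{"delta_pos": [4.9, 6.3, -4.7], "angular": [-0.001, 0.001, 0.009], "fingers": 0}]
```

View pics/w2.png

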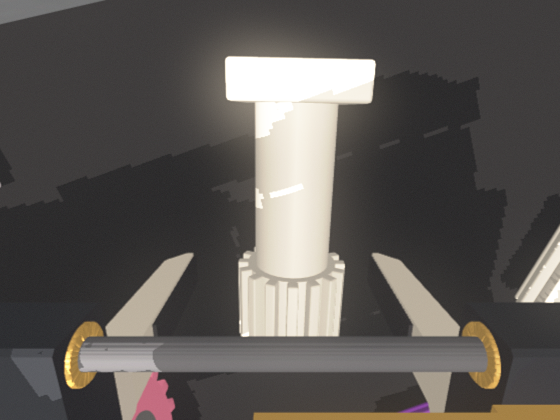

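The head sits about 10 px right of the jaw centre, which agrees with the planned +5 mm x shift. I'll correct that and close.

```bash
python3 -m pendant '[{"delta_pos":[2,3,-2],"angular":[0,0,0],"fingers":0},{"delta_pos":[2,3,-2],"angular":[0,0,0.009],"fingers":0},{"delta_pos":[1,1,0],"angular":[0,0,0],"fingers":0},{"delta_pos":[0,0,0],"angular":[0,0,0],"fingers":0},{"delta_pos":[0,0,0],"angular":[0,0,0],"fingers":0.3},{"delta_pos":[0,0,0],"angular":[0,0,0],"fingers":0.4},{"delta_pos":[0,0,0],"angular":[0,0,0],"fingers":1},{"delta_pos":[0,0,0],"angular":[0,0,0],"fingers":1},{"delta_pos":[0,0,0],"angular":[0,0,0],"fingers":1},{"delta_pos":[0,0,0],"angular":[0,0,0],"fingers":1}]' 10
python3 - <<'E'
from h import *
st()
E
```

```text
t: 4.25
tool_pos: [0.5372, -0.032, 0.0108]
eef_rot: [-0.001, 0.985, -0.174, 0.001]
force: [0.2, -0.3, -0.1]
width: 0.0498
t4.25 tcp [ 0.5372 -0.032   0.0108] fen [ 0.1381 -0.1506  0.0108] az -0.351 z [ 0.003  0.001 -1.   ] F [ 0.22 -0.32 -0.14] Ff [ 0.26 -0.28 -0.14] w 0.0498
```

```bash
python3 -m pendant '[{"delta_pos":[0,0,0],"angular":[0,0,-0.02],"fingers":1},{"delta_pos":[0,0,0],"angular":[0,0,-0.03],"fingers":1},{"delta_pos":[0,-3,0],"angular":[0,0,-0.03],"fingers":1},{"delta_pos":[0,-5,0],"angular":[0,0,-0.03],"fingers":1},{"delta_pos":[0,-5,0],"angular":[0,0,-0.03],"fingers":1},{"delta_pos":[0,-5,0],"angular":[0,0,-0.03],"fingers":1},{"delta_pos":[0,-5,0],"angular":[0,0,-0.02],"fingers":1},{"delta_pos":[0,-4,0],"angular":[0,0,-0.01],"fingers":1},{"delta_pos":[0,-2,0],"angular":[0,0,0],"fingers":1},{"delta_pos":[0,0,0],"angular":[0,0,0],"fingers":1}]' 10
python3 - <<'E'
from h import *
st()
im,d=save('wrist','w3.png'); im,d=save('top','t3.png')
st()
E
```

```text
t: 5.25
tool_pos: [0.544, -0.0009, 0.0108]
eef_rot: [-0.0, 0.998, -0.066, 0.001]
force: [0.2, -1.6, 0.9]
width: 0.0495
t5.25 tcp [ 0.544  -0.0009  0.0108] fen [ 0.1402 -0.1188  0.0108] az -0.133 z [ 0.003  0.    -1.   ] F [ 0.24 -1.6   0.86] Ff [ 0.47 -1.54  0.86] w 0.0495
t5.35 tcp [ 0.5439 -0.001   0.0108] fen [ 0.1402 -0.1189  0.0108] az -0.133 z [ 0.003  0.001 -1.   ] F [-0.66  1.16 -0.47] Ff [-0.82  1.05 -0.47] w 0.0499
```

View pics/w3.png

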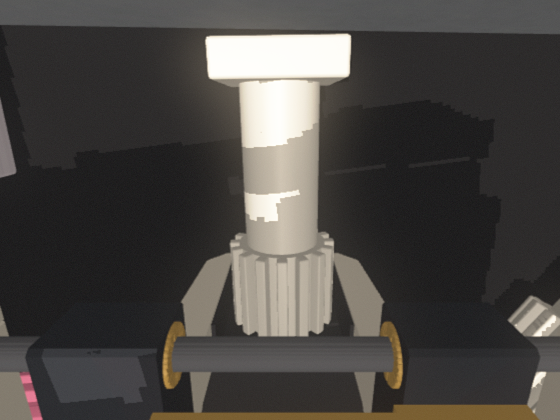

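View pics/t3.png

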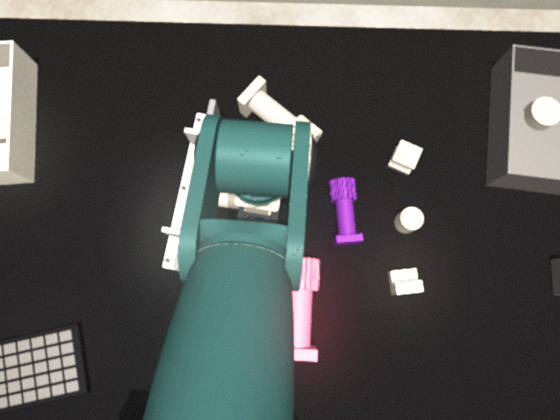

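The column is square to the jaws, with the foot at (280,60) and the fence base at row ~30. I'll creep in now.

```bash
python3 -m pendant '[{"delta_pos":[0,-2,0],"angular":[0,0,0.012],"fingers":1},{"delta_pos":[0,-2,0],"angular":[0,0,0],"fingers":1},{"delta_pos":[0,-2,0],"angular":[0,0,0],"fingers":1},{"delta_pos":[0,-1,0],"angular":[0,0,0],"fingers":1},{"delta_pos":[0,-1,0],"angular":[0,0,0],"fingers":1},{"delta_pos":[0,-0.5,0],"angular":[0,0,0],"fingers":1},{"delta_pos":[0,-0.5,0],"angular":[0,0,0],"fingers":1},{"delta_pos":[0,-0.5,0],"angular":[0,0,0],"fingers":1},{"delta_pos":[0,-0.5,0],"angular":[0,0,0],"fingers":1},{"delta_pos":[0,0,0],"angular":[0,0,0],"fingers":1}]' 10
python3 - <<'E'
from h import *
st()
im,d=save('wrist','w4.png')
st()
E
```

```text
t: 6.35
tool_pos: [0.5454, 0.0091, 0.0109]
eef_rot: [-0.0, 0.997, -0.074, 0.001]
force: [-0.5, -1.0, 0.2]
width: 0.0499
t6.35 tcp [0.5454 0.0091 0.0109] fen [ 0.1402 -0.1087  0.0109] az -0.148 z [ 0.003  0.    -1.   ] F [-0.49 -1.02  0.2 ] Ff [-0.34 -1.08  0.2 ] w 0.0499
t6.40 tcp [0.5454 0.0091 0.0108] fen [ 0.1401 -0.1087  0.0108] az -0.148 z [ 0.003  0.    -1.   ] F [ 0.1  -0.42  0.31] Ff [ 0.16 -0.4   0.31] w 0.0497
```

View pics/w4.png

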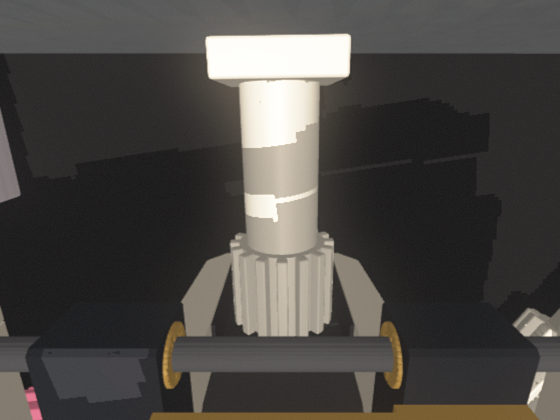

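The fence's base line, at row 53, now passes behind the foot's top edge, so contact is near.

```bash
python3 -m pendant '[{"delta_pos":[0,-0.5,0],"angular":[0,0,0],"fingers":1},{"delta_pos":[0,-0.5,0],"angular":[0,0,0],"fingers":1},{"delta_pos":[0,-0.5,0],"angular":[0,0,0],"fingers":1},{"delta_pos":[0,-0.5,0],"angular":[0,0,0],"fingers":1},{"delta_pos":[0,-0.5,0],"angular":[0,0,0],"fingers":1},{"delta_pos":[0,-0.5,0],"angular":[0,0,0],"fingers":1},{"delta_pos":[0,-0.5,0],"angular":[0,0,0],"fingers":1},{"delta_pos":[0,-0.5,0],"angular":[0,0,0],"fingers":1},{"delta_pos":[0,-0.5,0],"angular":[0,0,0],"fingers":1},{"delta_pos":[0,-0.5,0],"angular":[0,0,0],"fingers":1}]' 10
python3 -c "
from h import *
st()"
```

```text
t: 7.4
tool_pos: [0.5453, 0.0093, 0.0108]
eef_rot: [0.004, 0.997, -0.074, 0.001]
force: [-1.1, -6.6, 0.8]
width: 0.0497
t7.40 tcp [0.5453 0.0093 0.0108] fen [ 0.1401 -0.1086  0.0108] az -0.148 z [ 0.    -0.009 -1.   ] F [-1.07 -6.61  0.79] Ff [-0.09 -6.69  0.79] w 0.0497
```

```bash
cat >> h.py <<'E'
from scipy.optimize import brentq
D=107.; A=.0142
def tip(n=10,dth=.03):
    s=arm.state(); st(); z=(s['tool_pos'][2]+A)*1000; y=fen(s['tool_pos'])[1]*1000+1.6
    try: th=brentq(lambda t:25*np.sin(t)+D*np.cos(t)-z,.25,1.7)
    except ValueError: th=.25
    ye=-25*np.cos(th)-D*np.sin(th); print('theta %.3f z %.1f y %.1f expected y %.1f err %.1f'%(th,z,y,ye,y-ye))
    f=lambda t:np.array([-25*np.cos(t)-D*np.sin(t),25*np.sin(t)+D*np.cos(t)])
    for k in range(n):
        a=f(th-dth*(k+1))-f(th-dth*k); print('%.2f dy %.2f dz %.2f'%(th-dth*(k+1),a[0],a[1]))
E
python3 -c "
from h import *
tip(10,.025)"
```

```text
t7.40 tcp [0.5453 0.0093 0.0108] fen [ 0.1401 -0.1086  0.0108] az -0.148 z [ 0.    -0.009 -1.   ] F [-1.07 -6.61  0.79] Ff [-0.09 -6.69  0.79] w 0.0497
theta 1.570 z 25.0 y -107.0 expected y -107.0 err 0.1
1.55 dy -0.59 dz 2.67
1.52 dy -0.52 dz 2.65
1.50 dy -0.46 dz 2.63
1.47 dy -0.39 dz 2.61
1.45 dy -0.32 dz 2.59
1.42 dy -0.25 dz 2.56
1.40 dy -0.18 dz 2.54
1.37 dy -0.11 dz 2.51
1.35 dy -0.05 dz 2.48
1.32 dy 0.02 dz 2.45
```

```bash
python3 -m pendant '[{"delta_pos":[0,0.2,-1.5],"angular":[0.004,0,0],"fingers":1},{"delta_pos":[0,0.2,-2.6],"angular":[0.004,0,0],"fingers":1},{"delta_pos":[0,0.1,-2.6],"angular":[0.003,0,0],"fingers":1},{"delta_pos":[0,0.1,-2.6],"angular":[0.001,0,0],"fingers":1},{"delta_pos":[0,0,-2.6],"angular":[0.001,0,0],"fingers":1},{"delta_pos":[0,-0.1,-2.5],"angular":[0.001,0,0],"fingers":1},{"delta_pos":[0,-0.1,-2.5],"angular":[0.001,0,0],"fingers":1},{"delta_pos":[0,-0.2,-2.5],"angular":[0.001,0,0],"fingers":1},{"delta_pos":[0,-0.3,-1.5],"angular":[0.001,0,0],"fingers":1},{"delta_pos":[0,-0.3,0],"angular":[0.001,0,0],"fingers":1}]' 10
python3 -c "
from h import *
tip(10,.03); save('wrist','w5.png'); save('scene','s5.png')"
```

```text
t: 8.4
tool_pos: [0.5444, 0.0088, 0.0328]
eef_rot: [-0.004, 0.997, -0.074, 0.0]
force: [-2.2, -6.6, -2.7]
width: 0.0496
t8.40 tcp [0.5444 0.0088 0.0328] fen [ 0.1392 -0.1091  0.0328] az -0.148 z [ 0.001  0.009 -1.   ] F [-2.23 -6.61 -2.71] Ff [-1.23 -6.87 -2.71] w 0.0496
theta 1.358 z 47.0 y -107.5 expected y -109.9 err 2.3
1.33 dy -0.01 dz 2.96
1.30 dy 0.09 dz 2.91
1.27 dy 0.19 dz 2.87
1.24 dy 0.29 dz 2.82
1.21 dy 0.39 dz 2.76
1.18 dy 0.49 dz 2.71
1.15 dy 0.58 dz 2.65
1.12 dy 0.68 dz 2.59
1.09 dy 0.78 dz 2.53
1.06 dy 0.87 dz 2.46
```

View pics/s5.png

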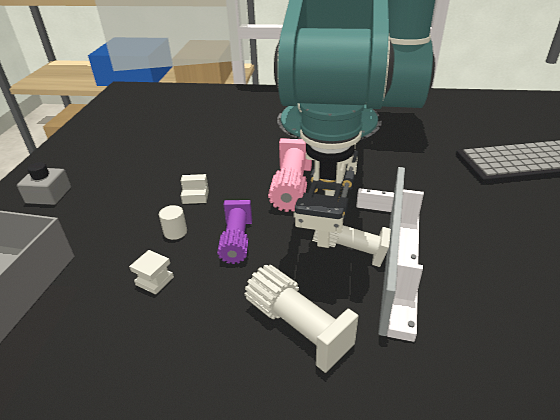

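View pics/w5.png

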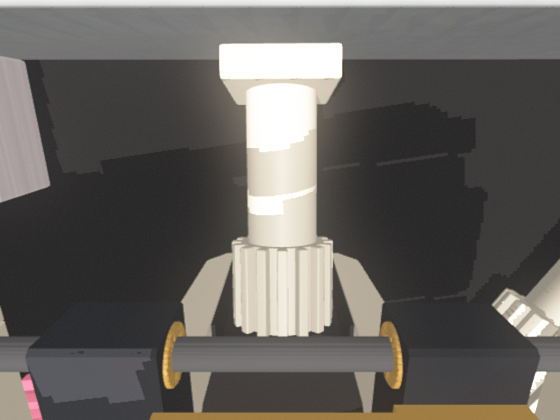

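```bash
cat >> h.py <<'E'
def tilt(fn):
    s=arm.state(); i=vision.camera_info('wrist'); im,d=save('wrist',fn)
    P=cloud(d,i['camera_matrix'],i['xyz'],i['attitude']); P[d<=0]=np.nan
    g=fen(s['tool_pos']); X=P@ex-S0;Y=P@ey-T0;Z=P[...,2]
    m=(abs(X-g[0])<.006)&(Z>.01)&(Y<-.0)&(Y>-.14)&(im.min(2)>60)
    y=Y[m]*1000;z=Z[m]*1000; o=np.argsort(y)
    for b in range(-130,0,4):
        k=(y>=b)&(y<b+4)
        if k.sum()>3: print(b+2,'%.1f/%d'%(np.median(z[k]),k.sum()),end='  ')
    print(); return y,z
E
python3 -c "
from h import *
tilt('w6.png')"
```

```text
-124 69.4/134  -120 69.5/232  -116 68.4/237  -112 67.8/239  -108 66.9/238  -104 66.2/253  -100 65.5/243  -96 64.7/254  -92 67.0/333  -88 134.2/750  -84 134.6/1059  -80 132.1/1158  -76 56.2/235  -72 55.5/241  -68 54.7/247  -64 54.0/242  -60 53.2/253  -56 52.4/254  -52 51.5/251  -48 50.7/263  -44 50.1/264  -40 49.2/257  -36 48.5/272  -32 47.6/280  -28 46.7/252  -24 45.9/278  -20 45.2/280  -16 50.6/337  -12 52.1/311  -8 51.4/318  -4 66.1/726  0 88.5/1263
```

The neck slope gives θ≈1.38 and its line meets the fence at about 25 mm height, so the foot is on the table. I'll carry on.

```bash
python3 -m pendant '[{"delta_pos":[0,-0.2,-1.5],"angular":[-0.003,0,0],"fingers":1},{"delta_pos":[0,-0.3,-2.8],"angular":[-0.003,0,0],"fingers":1},{"delta_pos":[0,-0.4,-2.8],"angular":[-0.003,0,0],"fingers":1},{"delta_pos":[0,-0.5,-2.8],"angular":[0,0,0],"fingers":1},{"delta_pos":[0,-0.6,-2.7],"angular":[0,0,0],"fingers":1},{"delta_pos":[0,-0.7,-2.7],"angular":[0,0,0],"fingers":1},{"delta_pos":[0,-0.8,-2.6],"angular":[0,0,0],"fingers":1},{"delta_pos":[0,-0.9,-2.5],"angular":[0,0,0],"fingers":1},{"delta_pos":[0,-0.7,-1.5],"angular":[0,0,0],"fingers":1},{"delta_pos":[0,-0.4,0],"angular":[0,0,0],"fingers":1}]' 10
python3 -c "
from h import *
tip(10,.03); tilt('w7.png')"
```

```text
t: 9.55
tool_pos: [0.5453, 0.0137, 0.0578]
eef_rot: [0.002, 0.997, -0.074, -0.0]
force: [-2.8, -8.3, -1.4]
width: 0.0498
t9.55 tcp [0.5453 0.0137 0.0578] fen [ 0.1394 -0.1042  0.0578] az -0.148 z [-0.    -0.004 -1.   ] F [-2.79 -8.27 -1.35] Ff [-1.55 -8.59 -1.35] w 0.0498
theta 1.086 z 72.0 y -102.6 expected y -106.3 err 3.7
1.06 dy 0.88 dz 2.46
1.03 dy 0.97 dz 2.39
1.00 dy 1.07 dz 2.32
0.97 dy 1.16 dz 2.25
0.94 dy 1.25 dz 2.18
0.91 dy 1.34 dz 2.10
0.88 dy 1.43 dz 2.03
0.85 dy 1.52 dz 1.95
0.82 dy 1.61 dz 1.87
0.79 dy 1.69 dz 1.78
-116 96.9/174  -112 95.8/295  -108 94.1/288  -104 92.1/270  -100 90.4/272  -96 88.5/250  -92 87.0/261  -88 85.3/262  -84 82.8/290  -80 158.6/706  -76 158.1/1562  -72 73.2/326  -68 70.9/230  -64 69.1/229  -60 67.3/230  -56 65.5/222  -52 63.7/228  -48 61.9/224  -44 60.1/215  -40 58.3/218  -36 56.5/218  -32 54.7/219  -28 52.7/212  -24 50.8/197  -20 49.2/216  -16 52.8/225  -12 54.7/234  -8 52.9/233  -4 51.6/325  0 91.8/679
```

View pics/w7.png

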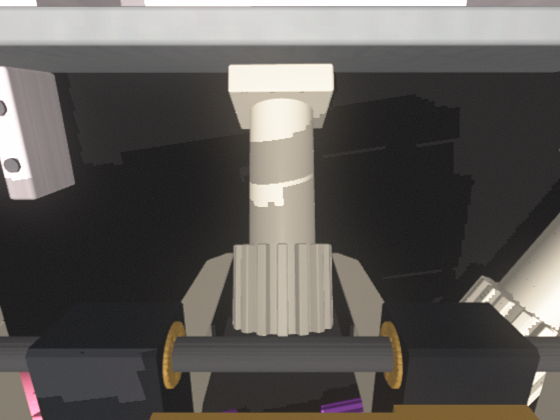

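```bash
sed -i 's/^D=107.*/D=103.; A=.011/; s/\[1\]\*1000+1.6/[1]*1000+0.2/' h.py; python3 -c "
from h import *
tip(10,.03)"
```

```text
t9.60 tcp [0.5453 0.0136 0.0577] fen [ 0.1394 -0.1043  0.0577] az -0.148 z [-0.    -0.004 -1.   ] F [-1.73 -6.62 -1.59] Ff [-0.74 -6.81 -1.59] w 0.0498
theta 1.104 z 68.7 y -104.1 expected y -103.2 err -0.8
1.07 dy 0.77 dz 2.39
1.04 dy 0.86 dz 2.33
1.01 dy 0.95 dz 2.26
0.98 dy 1.04 dz 2.19
0.95 dy 1.13 dz 2.12
0.92 dy 1.22 dz 2.05
0.89 dy 1.31 dz 1.98
0.86 dy 1.39 dz 1.90
0.83 dy 1.48 dz 1.82
0.80 dy 1.56 dz 1.74
```

```bash
python3 -m pendant '[{"delta_pos":[0,-0.6,-1.3],"angular":[0.002,0,0],"fingers":1},{"delta_pos":[0,-0.9,-2.2],"angular":[0.002,0,0],"fingers":1},{"delta_pos":[0,-1.0,-2.2],"angular":[0.001,0,0],"fingers":1},{"delta_pos":[0,-1.1,-2.2],"angular":[0.001,0,0],"fingers":1},{"delta_pos":[0,-1.2,-2.1],"angular":[0.001,0,0],"fingers":1},{"delta_pos":[0,-1.3,-2.0],"angular":[0,0,0],"fingers":1},{"delta_pos":[0,-1.4,-1.9],"angular":[0,0,0],"fingers":1},{"delta_pos":[0,-1.4,-1.8],"angular":[0,0,0],"fingers":1},{"delta_pos":[0,-1.0,-1.0],"angular":[0,0,0],"fingers":1},{"delta_pos":[0,-0.3,0],"angular":[0,0,0],"fingers":1}]' 10
python3 -c "
from h import *
tip(10,.03); tilt('w8.png')"
```

```text
t: 10.6
tool_pos: [0.5474, 0.0258, 0.0772]
eef_rot: [-0.003, 0.997, -0.074, 0.001]
force: [-0.1, 0.0, -3.3]
width: 0.05
t10.60 tcp [0.5474 0.0258 0.0772] fen [ 0.1397 -0.0919  0.0772] az -0.147 z [ 0.002  0.005 -1.   ] F [-0.1   0.02 -3.29] Ff [-0.11  0.   -3.29] w 0.05
theta 0.826 z 88.2 y -91.7 expected y -92.7 err 0.9
0.80 dy 1.58 dz 1.72
0.77 dy 1.67 dz 1.64
0.74 dy 1.75 dz 1.56
0.71 dy 1.83 dz 1.48
0.68 dy 1.90 dz 1.39
0.65 dy 1.98 dz 1.30
0.62 dy 2.05 dz 1.22
0.59 dy 2.12 dz 1.13
0.56 dy 2.19 dz 1.04
0.53 dy 2.26 dz 0.95
-128 86.9/6  -124 89.8/23  -120 93.5/25  -116 99.8/21  -112 104.5/47  -108 108.8/62  -104 111.4/51  -100 115.7/57  -96 117.6/215  -92 115.2/353  -88 111.5/343  -84 107.8/321  -80 104.0/302  -76 100.5/303  -72 96.6/274  -68 178.6/795  -64 178.5/814  -60 78.7/225  -56 75.1/208  -52 71.2/214  -48 67.4/204  -44 63.5/195  -40 59.8/175  -36 55.9/168  -32 52.3/172  -28 48.6/161  -24 44.6/166  -20 41.0/147  -16 43.1/147  -12 44.8/146  -8 41.2/168  -4 38.0/105  0 95.1/335
```

View pics/w8.png

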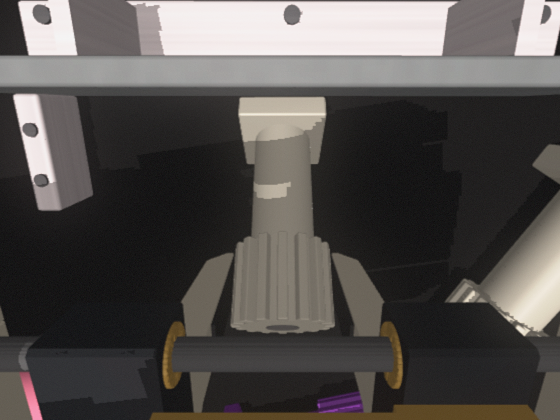

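The tilt is 0.815 rad with the foot low, but the y reaction has dropped to about 0. I'll hold a light push here with no rise so the pressed step is met for certain.

```bash
python3 -m pendant '[{"delta_pos":[0,-0.3,0],"angular":[0,0,0],"fingers":1},{"delta_pos":[0,-0.4,0],"angular":[0,0,0],"fingers":1},{"delta_pos":[0,-0.4,0],"angular":[0,0,0],"fingers":1},{"delta_pos":[0,-0.4,0],"angular":[0,0,0],"fingers":1},{"delta_pos":[0,-0.4,0],"angular":[0,0,0],"fingers":1},{"delta_pos":[0,-0.4,0],"angular":[0,0,0],"fingers":1},{"delta_pos":[0,-0.4,0],"angular":[0,0,0],"fingers":1},{"delta_pos":[0,-0.4,0],"angular":[0,0,0],"fingers":1},{"delta_pos":[0,-0.4,0],"angular":[0,0,0],"fingers":1},{"delta_pos":[0,-0.4,0],"angular":[0,0,0],"fingers":1}]' 10
python3 -c "
from h import *
tip(10,.03); tilt('w9.png')"
```

```text
t: 11.65
tool_pos: [0.5478, 0.0276, 0.0776]
eef_rot: [-0.001, 0.997, -0.074, 0.001]
force: [-1.9, -4.4, -0.1]
width: 0.05
t11.65 tcp [0.5478 0.0276 0.0776] fen [ 0.1398 -0.09    0.0776] az -0.148 z [ 0.002  0.001 -1.   ] F [-1.91 -4.36 -0.15] Ff [-1.25 -4.59 -0.15] w 0.05
theta 0.819 z 88.6 y -89.8 expected y -92.3 err 2.5
0.79 dy 1.60 dz 1.70
0.76 dy 1.69 dz 1.62
0.73 dy 1.77 dz 1.54
0.70 dy 1.84 dz 1.46
0.67 dy 1.92 dz 1.37
0.64 dy 2.00 dz 1.28
0.61 dy 2.07 dz 1.20
0.58 dy 2.14 dz 1.11
0.55 dy 2.21 dz 1.02
0.52 dy 2.28 dz 0.93
-124 89.0/13  -120 93.9/41  -112 102.7/46  -108 106.6/39  -104 110.3/72  -100 113.9/53  -96 118.2/109  -92 117.2/305  -88 114.0/364  -84 110.0/322  -80 106.5/314  -76 102.4/311  -72 98.7/287  -68 94.7/403  -64 179.3/1083  -60 81.9/365  -56 76.9/219  -52 73.0/216  -48 69.0/209  -44 64.9/193  -40 61.2/184  -36 57.4/179  -32 53.7/169  -28 49.6/167  -24 45.8/154  -20 42.3/160  -16 41.5/146  -12 44.7/146  -8 42.1/168  -4 38.4/126  0 98.6/268
```

```bash
python3 -m pendant '[{"delta_pos":[0,-0.5,0],"angular":[0,0,0],"fingers":1},{"delta_pos":[0,-0.5,0],"angular":[0,0,0],"fingers":1},{"delta_pos":[0,-1.2,-0.8],"angular":[0,0,0],"fingers":1},{"delta_pos":[0,-1.8,-1.3],"angular":[0.001,0,0],"fingers":1},{"delta_pos":[0,-1.9,-1.3],"angular":[0.001,0,0],"fingers":1},{"delta_pos":[0,-2.0,-1.3],"angular":[0.001,0,0],"fingers":1},{"delta_pos":[0,-2.0,-1.2],"angular":[0.001,0,0],"fingers":1},{"delta_pos":[0,-2.0,-1.2],"angular":[0,0,0],"fingers":1},{"delta_pos":[0,-1.4,-0.6],"angular":[0,0,0],"fingers":1},{"delta_pos":[0,-0.5,0],"angular":[0,0,0],"fingers":1}]' 10
python3 -c "
from h import *
tip(10,.03); tilt('w10.png'); save('scene','s10.png')"
```

```text
t: 12.7
tool_pos: [0.5501, 0.0413, 0.0865]
eef_rot: [-0.002, 0.997, -0.074, 0.001]
force: [-1.2, -4.9, 2.1]
width: 0.0499
t12.70 tcp [0.5501 0.0413 0.0865] fen [ 0.1401 -0.0761  0.0865] az -0.148 z [ 0.003  0.003 -1.   ] F [-1.24 -4.94  2.14] Ff [-0.5  -5.07  2.14] w 0.0499
theta 0.641 z 97.5 y -75.9 expected y -81.6 err 5.7
0.61 dy 2.07 dz 1.20
0.58 dy 2.14 dz 1.11
0.55 dy 2.21 dz 1.02
0.52 dy 2.27 dz 0.93
0.49 dy 2.34 dz 0.84
0.46 dy 2.40 dz 0.75
0.43 dy 2.46 dz 0.65
0.40 dy 2.52 dz 0.56
0.37 dy 2.58 dz 0.47
0.34 dy 2.64 dz 0.37
-104 110.7/22  -100 113.4/58  -96 116.2/87  -92 119.0/89  -88 121.1/124  -84 123.7/106  -80 126.6/114  -76 126.7/287  -72 122.3/408  -68 116.8/375  -64 111.1/337  -60 105.7/328  -56 98.6/360  -52 187.9/778  -48 187.9/762  -44 74.5/213  -40 68.8/196  -36 62.9/188  -32 57.3/180  -28 51.5/165  -24 45.8/149  -20 40.3/139  -16 36.4/131  -12 38.8/116  -8 37.5/133  -4 34.6/18  0 99.7/110
```

View pics/s10.png

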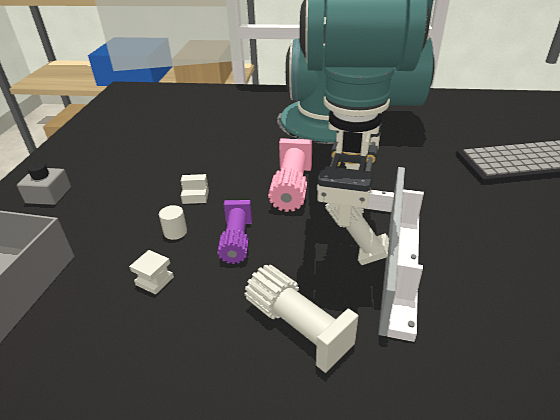

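View pics/w10.png

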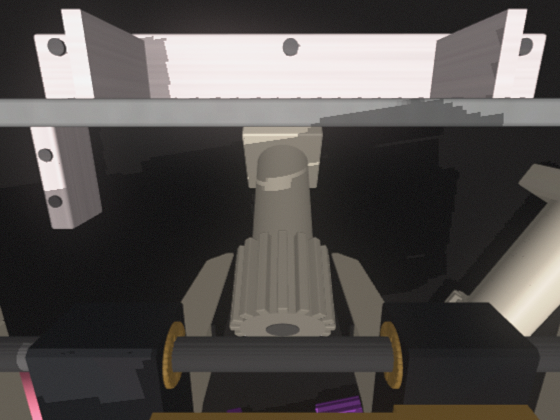

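```bash
python3 -m pendant '[{"delta_pos":[0,-1.0,-1.0],"angular":[0.001,0,0],"fingers":1},{"delta_pos":[0,-2.0,-1.2],"angular":[0,0,0],"fingers":1},{"delta_pos":[0,-2.1,-1.1],"angular":[0,0,0],"fingers":1},{"delta_pos":[0,-2.2,-1.0],"angular":[0,0,0],"fingers":1},{"delta_pos":[0,-2.3,-0.9],"angular":[0,0,0],"fingers":1},{"delta_pos":[0,-2.3,-0.7],"angular":[0,0,0],"fingers":1},{"delta_pos":[0,-2.4,-0.6],"angular":[0,0,0],"fingers":1},{"delta_pos":[0,-1.5,-0.3],"angular":[0,0,0],"fingers":1},{"delta_pos":[0,-0.4,0],"angular":[0,0,0],"fingers":1},{"delta_pos":[0,-0.3,0],"angular":[0,0,0],"fingers":1}]' 10
python3 -c "
from h import *
st(); tilt('w11.png')"
```

```text
t: 13.8
tool_pos: [0.5524, 0.0598, 0.0931]
eef_rot: [-0.003, 0.997, -0.074, 0.001]
force: [-0.6, -0.7, -1.8]
width: 0.05
t13.80 tcp [0.5524 0.0598 0.0931] fen [ 0.1397 -0.0575  0.0931] az -0.148 z [ 0.002  0.006 -1.   ] F [-0.62 -0.73 -1.79] Ff [-0.51 -0.82 -1.79] w 0.05
-80 122.3/67  -76 124.3/133  -72 125.9/129  -68 127.5/146  -64 128.6/168  -60 130.1/164  -56 131.7/168  -52 130.9/336  -48 123.7/459  -44 115.1/440  -40 102.6/443  -36 85.2/456  -32 195.0/1033  -28 65.7/376  -24 51.1/182  -20 41.4/167  -16 31.9/137  -12 29.5/17  0 99.5/82
```

View pics/w11.png

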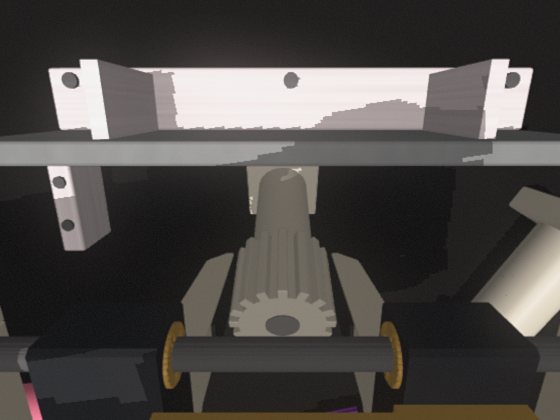

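```bash
python3 -m pendant '[{"delta_pos":[0,-1.2,-0.4],"angular":[-0.002,0,0],"fingers":1},{"delta_pos":[0,-2.5,-0.4],"angular":[-0.002,0,0],"fingers":1},{"delta_pos":[0,-2.6,-0.3],"angular":[0,0,0],"fingers":1},{"delta_pos":[0,-2.6,-0.2],"angular":[0,0,0],"fingers":1},{"delta_pos":[0,-2.6,-0.1],"angular":[0,0,0],"fingers":1},{"delta_pos":[0,-2.6,0],"angular":[0,0,0],"fingers":1},{"delta_pos":[0,-2.6,0],"angular":[0,0,0],"fingers":1},{"delta_pos":[0,-1.6,0],"angular":[0,0,0],"fingers":1},{"delta_pos":[0,-0.6,0],"angular":[0,0,0],"fingers":1},{"delta_pos":[0,-0.4,0],"angular":[0,0,0],"fingers":1}]' 10
python3 -c "
from h import *
st(); tilt('w12.png'); save('scene','s12.png')"
```

```text
t: 14.85
tool_pos: [0.5554, 0.0807, 0.0944]
eef_rot: [-0.001, 0.997, -0.074, 0.0]
force: [0.3, -1.7, -3.7]
width: 0.0498
t14.85 tcp [0.5554 0.0807 0.0944] fen [ 0.1396 -0.0365  0.0944] az -0.148 z [ 0.001  0.002 -1.   ] F [ 0.27 -1.69 -3.66] Ff [ 0.51 -1.63 -3.66] w 0.0498
-56 126.3/126  -52 127.4/159  -48 128.0/171  -44 128.8/182  -40 129.1/202  -36 129.5/191  -32 130.1/195  -28 129.9/366  -24 113.0/653  -20 93.3/743  -16 94.3/173  -12 196.4/475  -8 196.0/644  0 99.4/70
```

View pics/w12.png

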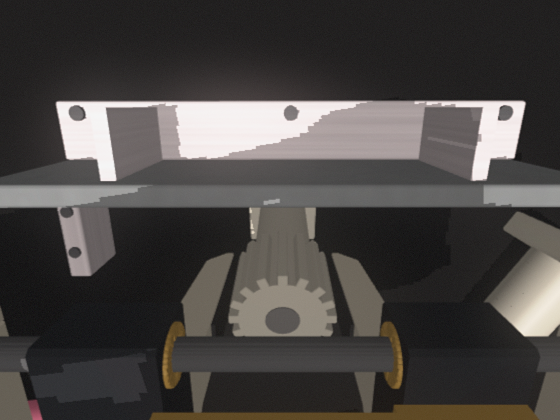

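View pics/s12.png

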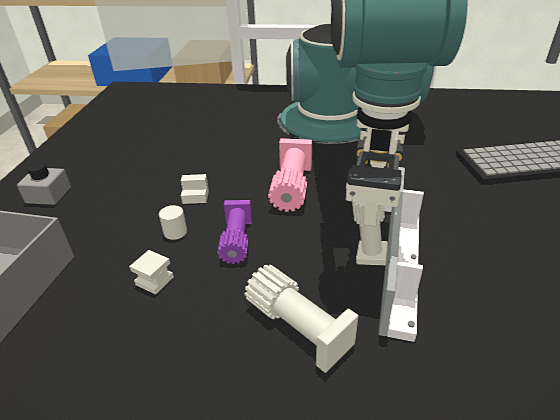

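```bash
python3 -m pendant '[{"delta_pos":[0,-1.0,0.3],"angular":[0,0,0],"fingers":1},{"delta_pos":[0,-1.5,0.5],"angular":[0,0,0],"fingers":1},{"delta_pos":[0,-1.5,0.5],"angular":[0,0,0],"fingers":1},{"delta_pos":[0,-1.5,0.5],"angular":[0,0,0],"fingers":1},{"delta_pos":[0,-1.5,0.5],"angular":[0,0,0],"fingers":1},{"delta_pos":[0,-1.2,0.5],"angular":[0,0,0],"fingers":1},{"delta_pos":[0,-0.8,0.4],"angular":[0,0,0],"fingers":1},{"delta_pos":[0,-0.5,0.3],"angular":[0,0,0],"fingers":1},{"delta_pos":[0,-0.4,0],"angular":[0,0,0],"fingers":1},{"delta_pos":[0,-0.4,0],"angular":[0,0,0],"fingers":1}]' 10
python3 -c "
from h import *
st(); tilt('w13.png'); save('scene','s13.png')"
```

```text
t: 15.95
tool_pos: [0.5578, 0.0919, 0.0926]
eef_rot: [-0.001, 0.997, -0.074, 0.002]
force: [-1.1, -1.5, 2.0]
width: 0.0501
t15.95 tcp [0.5578 0.0919 0.0926] fen [ 0.1403 -0.025   0.0926] az -0.148 z [ 0.003  0.002 -1.   ] F [-1.08 -1.46  1.96] Ff [-0.85 -1.6   1.96] w 0.0501
-44 126.0/109  -40 126.6/175  -36 126.9/184  -32 127.2/199  -28 127.2/218  -24 127.1/205  -20 127.4/210  -16 124.7/503  -12 108.9/545  -8 111.7/367  -4 193.5/17  0 194.4/298
```

View pics/s13.png

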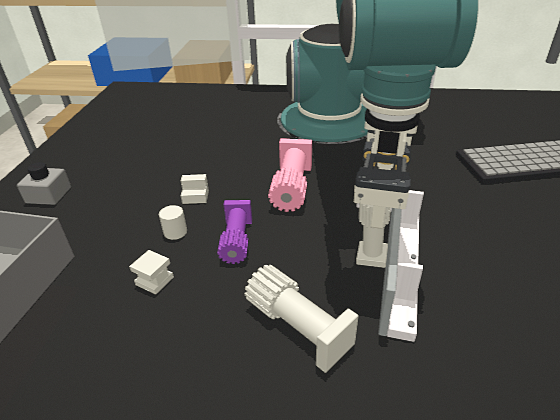

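```bash
python3 -m pendant '[{"delta_pos":[0,-0.6,0.1],"angular":[0,0,0],"fingers":1},{"delta_pos":[0,-0.7,0.1],"angular":[0,0,0],"fingers":1},{"delta_pos":[0,-0.7,0.1],"angular":[0,0,0],"fingers":1},{"delta_pos":[0,-0.7,0.1],"angular":[0,0,0],"fingers":1},{"delta_pos":[0,-0.6,0.1],"angular":[0,0,0],"fingers":1},{"delta_pos":[0,-0.5,0],"angular":[0,0,0],"fingers":1},{"delta_pos":[0,-0.5,0],"angular":[0,0,0],"fingers":1},{"delta_pos":[0,-0.5,0],"angular":[0,0,0],"fingers":1},{"delta_pos":[0,-0.5,0],"angular":[0,0,0],"fingers":1},{"delta_pos":[0,-0.5,0],"angular":[0,0,0],"fingers":1}]' 10
python3 -c "
from h import *
st(); tilt('w14.png')"
```

```text
t: 17.05
tool_pos: [0.5586, 0.0978, 0.0914]
eef_rot: [-0.001, 0.997, -0.074, 0.001]
force: [0.5, -0.1, 0.4]
width: 0.0502
t17.05 tcp [0.5586 0.0978 0.0914] fen [ 0.1402 -0.019   0.0914] az -0.148 z [ 0.003  0.002 -1.   ] F [ 0.46 -0.14  0.36] Ff [ 0.48 -0.07  0.36] w 0.0502
-40 125.0/10  -36 125.5/165  -32 126.0/194  -28 126.0/208  -24 126.0/210  -20 125.6/231  -16 125.5/214  -12 125.5/229  -8 114.8/680  -4 114.9/328  0 99.8/46
```

View pics/w14.png

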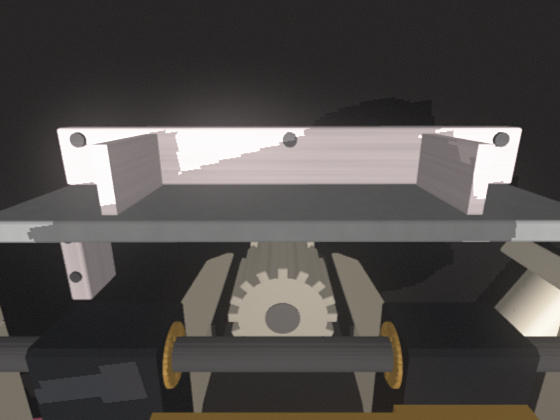

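```bash
python3 -m pendant '[{"delta_pos":[0,-0.4,0],"angular":[0,0,0],"fingers":1},{"delta_pos":[0,-0.4,0],"angular":[0,0,0],"fingers":1},{"delta_pos":[0,-0.4,0],"angular":[0,0,0],"fingers":1},{"delta_pos":[0,-0.4,0],"angular":[0,0,0],"fingers":1},{"delta_pos":[0,-0.4,0],"angular":[0,0,0],"fingers":1},{"delta_pos":[0,-0.4,0],"angular":[0,0,0],"fingers":1},{"delta_pos":[0,-0.4,0],"angular":[0,0,0],"fingers":1},{"delta_pos":[0,-0.4,0],"angular":[0,0,0],"fingers":1},{"delta_pos":[0,-0.4,0],"angular":[0,0,0],"fingers":1},{"delta_pos":[0,-0.4,0],"angular":[0,0,0],"fingers":1}]' 10
python3 - <<'E'
from h import *
st(); tilt('w15.png')
i=vision.camera_info('wrist'); im,d=save('wrist','w16.png')
P=cloud(d,i['camera_matrix'],i['xyz'],i['attitude']); P[d<=0]=np.nan
X=P@ex-S0;Y=P@ey-T0;Z=P[...,2]
for lo,hi in((.06,.08),(.08,.1),(.11,.13),(.17,.2),(.22,.25)):
    m=(X>lo)&(X<hi)&(Z>.094)&(Z<.106)&(Y>-.02)&(Y<.03)
    if m.sum()>5: print('fence edge',lo,np.percentile(Y[m]*1000,[2,50,98]).round(1))
g=fen(arm.state()['tool_pos'])
m=(Z>.115)&(Z<.135)&(abs(X-g[0])<.04)&(Y>-.06)&(Y<.01)
q=np.stack([X[m],Y[m]],1).astype(np.float32)*1000; print('head circle',cv2.minEnclosingCircle(q),cv2.minAreaRect(q))
E
```

```text
t: 18.1
tool_pos: [0.5587, 0.0989, 0.0911]
eef_rot: [0.002, 0.997, -0.075, 0.001]
force: [-1.2, -4.2, 0.9]
width: 0.0497
t18.10 tcp [0.5587 0.0989 0.0911] fen [ 0.1401 -0.0179  0.0911] az -0.15 z [ 0.001 -0.004 -1.   ] F [-1.25 -4.23  0.9 ] Ff [-0.61 -4.37  0.9 ] w 0.0497
-36 125.3/118  -32 125.8/187  -28 125.8/196  -24 125.8/215  -20 125.5/226  -16 125.2/212  -12 125.2/215  -8 117.2/663  -4 119.1/231  0 108.3/205  
fence edge 0.06 [-1.   5.6 10.3]
fence edge 0.08 [-1.1  5.6 10.3]
fence edge 0.11 [-16.7   3.   10.2]
fence edge 0.17 [-10.4   5.   10.2]
fence edge 0.22 [-0.9  5.6 10.3]
head circle ((140.1726531982422, -10.168362617492676), 39.938541412353516) ((140.1831817626953, -19.390050888061523), (79.87687683105469, 36.618648529052734), 0.0654405951499939)
```

View pics/w16.png

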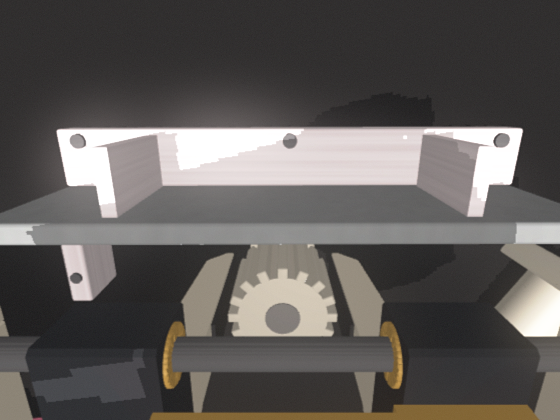

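```bash
python3 - <<'E'
from h import *
i=vision.camera_info('wrist'); K=i['camera_matrix'];im=cv2.imread('pics/w16.png')
def ray(u,v,z):
    d=rot(i['attitude']).apply([(u-K[0,2])/K[0,0],-(v-K[1,2])/K[1,1],-1]); p=np.array(i['xyz']); return fen(p+d*(z-p[2])/d[2])*1000
print('head ctr',ray(283,318,.125),'head near fence rim',ray(283,270,.125),'left',ray(230,318,.125),'right',ray(337,318,.125))
print('fence low front edge',ray(283,240,.1),'foot corners',ray(250,243,.014),ray(316,243,.014))
st()
E
```

```text
head ctr [141.09869952 -26.94590324 125.        ] head near fence rim [141.13489257  -2.65483124 125.        ] left [116.9577411  -26.87137461 125.        ] right [165.70602905 -27.02187165 125.        ]
fence low front edge [141.2292499    1.04684819 100.        ] foot corners [115.8290256  -36.92479322  14.        ] [167.13382902 -37.06598065  14.        ]
t18.20 tcp [0.5587 0.0989 0.0911] fen [ 0.1401 -0.0179  0.0911] az -0.15 z [ 0.001 -0.004 -1.   ] F [-0.83 -5.31  0.11] Ff [-0.04 -5.37  0.11] w 0.0498
```

The head face is level and its centre is about 26 mm from the face, so the column is upright and flush. The pads sit 8–9 mm off the axis towards the fence, so I'll relax, re-grip centred, and then slide.

```bash
python3 -m pendant '[{"delta_pos":[0,0,0],"angular":[0,0,0],"fingers":1},{"delta_pos":[0,0,0],"angular":[0.003,0,0],"fingers":0.4},{"delta_pos":[0,0,0],"angular":[0,0,0],"fingers":0.35},{"delta_pos":[0.5,0,0],"angular":[0,0,0],"fingers":0.3},{"delta_pos":[0.5,1,0],"angular":[0,0,0],"fingers":0.3},{"delta_pos":[0,3,0],"angular":[0,0,0],"fingers":0.3},{"delta_pos":[0,3,0],"angular":[0,0,0],"fingers":0.3},{"delta_pos":[0,1,0],"angular":[0,0,0],"fingers":0.3},{"delta_pos":[0,0,0],"angular":[0,0,0],"fingers":0.3},{"delta_pos":[0,0,0],"angular":[0,0,0],"fingers":0.3}]' 10
python3 - <<'E'
from h import *
st(); tilt('w17.png'); save('scene','s17.png'); st()
E
```

```text
t: 19.2
tool_pos: [0.5587, 0.0906, 0.0913]
eef_rot: [-0.0, 0.997, -0.075, 0.001]
force: [-0.7, 0.4, 0.4]
width: 0.0651
t19.20 tcp [0.5587 0.0906 0.0913] fen [ 0.1413 -0.0261  0.0913] az -0.15 z [ 0.002  0.    -1.   ] F [-0.66  0.39  0.39] Ff [-0.71  0.29  0.39] w 0.0651
-44 125.1/149  -40 125.2/198  -36 125.2/192  -32 125.8/193  -28 125.7/214  -24 125.9/213  -20 125.5/236  -16 125.1/212  -12 125.2/239  -8 116.5/669  -4 125.0/326  0 193.0/454  
t19.30 tcp [0.5587 0.0907 0.0913] fen [ 0.1413 -0.026   0.0913] az -0.15 z [ 0.002  0.    -1.   ] F [-0.02  0.69 -0.42] Ff [-0.12  0.68 -0.42] w 0.065
```

View pics/w17.png

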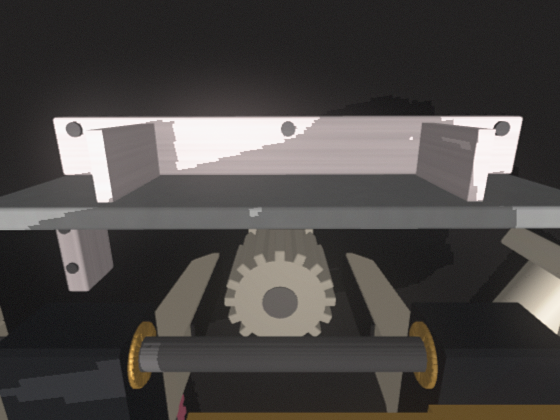

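View pics/s17.png

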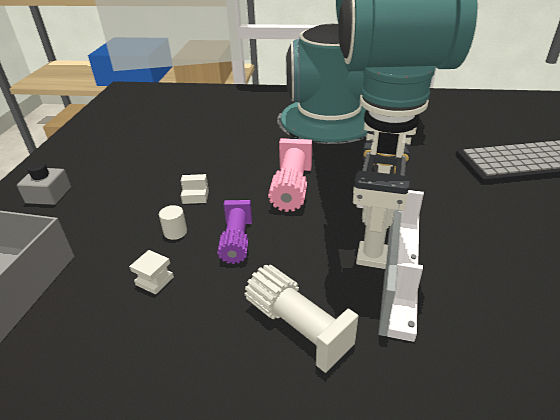

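```bash
python3 -m pendant '[{"delta_pos":[-0.5,0,0],"angular":[0,0,-0.003],"fingers":1},{"delta_pos":[0,0,0],"angular":[0,0,0],"fingers":1},{"delta_pos":[0,0,0],"angular":[0,0,0],"fingers":1},{"delta_pos":[0,-0.3,0],"angular":[0,0,0],"fingers":1},{"delta_pos":[-2,-0.3,0],"angular":[0,0,0],"fingers":1},{"delta_pos":[-4,-0.3,0],"angular":[0,0,0],"fingers":1},{"delta_pos":[-6,-0.3,0],"angular":[0,0,0],"fingers":1},{"delta_pos":[-6,-0.3,0],"angular":[0,0,0],"fingers":1},{"delta_pos":[-4,-0.3,0],"angular":[0,0,0],"fingers":1},{"delta_pos":[-1,-0.3,0],"angular":[0,0,0],"fingers":1}]' 10
python3 - <<'E'
from h import *
st(); tilt('w18.png')
E
```

```text
t: 20.3
tool_pos: [0.5355, 0.0945, 0.0914]
eef_rot: [0.002, 0.997, -0.074, 0.003]
force: [3.0, -4.5, -0.9]
width: 0.0499
t20.30 tcp [0.5355 0.0945 0.0914] fen [ 0.1178 -0.0257  0.0914] az -0.147 z [ 0.005 -0.004 -1.   ] F [ 3.   -4.47 -0.86] Ff [ 3.62 -3.98 -0.86] w 0.0499
-44 125.5/124  -40 125.5/201  -36 125.4/182  -32 125.9/197  -28 126.0/212  -24 125.9/214  -20 125.7/232  -16 125.3/227  -12 125.3/215  -8 117.8/635  -4 124.1/237  0 192.5/457
```

View pics/w18.png

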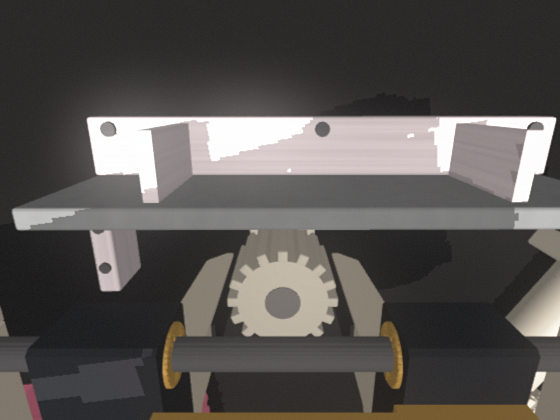

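```bash
python3 -m pendant '[{"delta_pos":[-4,-0.2,0],"angular":[0.001,-0.001,0],"fingers":1},{"delta_pos":[-8,-0.2,0],"angular":[0.001,-0.001,0],"fingers":1},{"delta_pos":[-9,-0.2,0],"angular":[0.001,-0.001,0],"fingers":1},{"delta_pos":[-9,-0.2,0],"angular":[0.001,-0.001,0],"fingers":1},{"delta_pos":[-9,-0.2,0],"angular":[0.001,-0.001,0],"fingers":1},{"delta_pos":[-9,-0.2,0],"angular":[0,0,0],"fingers":1},{"delta_pos":[-8,-0.2,0],"angular":[0,0,0],"fingers":1},{"delta_pos":[-6,-0.2,0],"angular":[0,0,0],"fingers":1},{"delta_pos":[-4,-0.2,0],"angular":[0,0,0],"fingers":1},{"delta_pos":[-1,-0.2,0],"angular":[0,0,0],"fingers":1}]' 10
python3 - <<'E'
from h import *
st(); save('wrist','w19.png'); save('scene','s19.png')
E
```

```text
t: 21.35
tool_pos: [0.4666, 0.1047, 0.0914]
eef_rot: [0.001, 0.997, -0.074, 0.003]
force: [3.0, -5.1, -1.8]
width: 0.0498
t21.35 tcp [0.4666 0.1047 0.0914] fen [ 0.0482 -0.0257  0.0914] az -0.149 z [ 0.005 -0.003 -1.   ] F [ 3.   -5.11 -1.85] Ff [ 3.72 -4.61 -1.85] w 0.0498
```

View pics/w19.png

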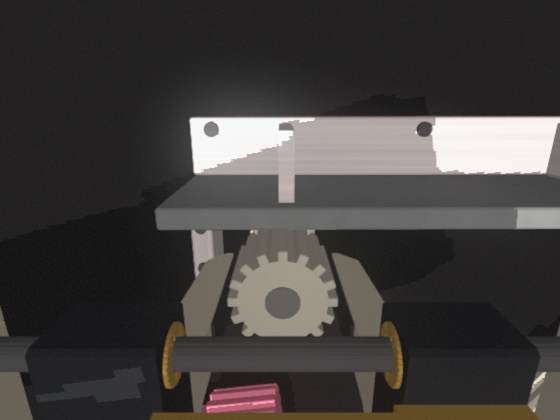

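View pics/s19.png

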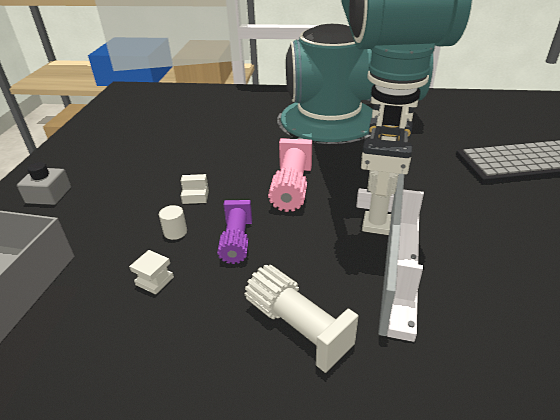

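The column is upright on the fence about 23 mm from the stop. I'll come nearer, then creep.

```bash
python3 -m pendant '[{"delta_pos":[-3,-0.2,0],"angular":[0.001,-0.001,0],"fingers":1},{"delta_pos":[-4,-0.2,0],"angular":[0.001,-0.001,0],"fingers":1},{"delta_pos":[-4,-0.2,0],"angular":[0,-0.001,-0.002],"fingers":1},{"delta_pos":[-3,-0.2,0],"angular":[0,0,0],"fingers":1},{"delta_pos":[-2,-0.2,0],"angular":[0,0,0],"fingers":1},{"delta_pos":[-1,-0.2,0],"angular":[0,0,0],"fingers":1},{"delta_pos":[-0.6,-0.2,0],"angular":[0,0,0],"fingers":1},{"delta_pos":[-0.6,-0.2,0],"angular":[0,0,0],"fingers":1},{"delta_pos":[-0.6,-0.2,0],"angular":[0,0,0],"fingers":1},{"delta_pos":[-0.6,-0.2,0],"angular":[0,0,0],"fingers":1}]' 10
python3 -c "
from h import *
st()"
```

```text
t: 22.45
tool_pos: [0.448, 0.1075, 0.0914]
eef_rot: [0.002, 0.997, -0.074, 0.003]
force: [2.7, -6.8, -1.5]
width: 0.0499
t22.45 tcp [0.448  0.1075 0.0914] fen [ 0.0294 -0.0257  0.0914] az -0.148 z [ 0.006 -0.005 -1.   ] F [ 2.67 -6.79 -1.46] Ff [ 3.64 -6.33 -1.46] w 0.0499
```

```bash
python3 -m pendant '[{"delta_pos":[-0.6,-0.1,0],"angular":[0.001,-0.001,0],"fingers":1},{"delta_pos":[-0.6,-0.1,0],"angular":[0.001,-0.001,0],"fingers":1},{"delta_pos":[-0.6,-0.1,0],"angular":[0.001,-0.001,0],"fingers":1},{"delta_pos":[-0.6,-0.1,0],"angular":[0,0,0],"fingers":1},{"delta_pos":[-0.6,-0.1,0],"angular":[0,0,0],"fingers":1},{"delta_pos":[-0.6,-0.1,0],"angular":[0,0,0],"fingers":1},{"delta_pos":[-0.6,-0.1,0],"angular":[0,0,0],"fingers":1},{"delta_pos":[-0.6,-0.1,0],"angular":[0,0,0],"fingers":1},{"delta_pos":[-0.6,-0.1,0],"angular":[0,0,0],"fingers":1},{"delta_pos":[-0.6,-0.1,0],"angular":[0,0,0],"fingers":1}]' 10
python3 -c "
from h import *
st()"
```

```text
t: 23.45
tool_pos: [0.4431, 0.1083, 0.0916]
eef_rot: [0.001, 0.997, -0.074, 0.004]
force: [5.0, -5.4, -1.6]
width: 0.0499
t23.45 tcp [0.4431 0.1083 0.0916] fen [ 0.0244 -0.0256  0.0916] az -0.149 z [ 0.007 -0.003 -1.   ] F [ 4.99 -5.4  -1.62] Ff [ 5.73 -4.61 -1.62] w 0.0499
```

```bash
python3 -m pendant '[{"delta_pos":[-0.5,-0.2,0],"angular":[0.001,-0.001,0],"fingers":1},{"delta_pos":[-0.5,-0.2,0],"angular":[0.001,-0.001,0],"fingers":1},{"delta_pos":[-0.5,-0.2,0],"angular":[0.001,-0.001,0],"fingers":1},{"delta_pos":[-0.5,-0.2,0],"angular":[0,-0.001,0],"fingers":1},{"delta_pos":[-0.5,-0.2,0],"angular":[0,-0.001,0],"fingers":1},{"delta_pos":[-0.5,-0.2,0],"angular":[0,-0.001,0],"fingers":1},{"delta_pos":[-0.5,-0.2,0],"angular":[0,-0.001,0],"fingers":1},{"delta_pos":[-0.5,-0.2,0],"angular":[0,0,0],"fingers":1},{"delta_pos":[-0.5,-0.2,0],"angular":[0,0,0],"fingers":1},{"delta_pos":[-0.5,-0.2,0],"angular":[0,0,0],"fingers":1}]' 10
python3 -c "
from h import *
st(); tilt('w20.png'); save('scene','s20.png')"
```

```text
t: 24.45
tool_pos: [0.4422, 0.1085, 0.092]
eef_rot: [0.002, 0.997, -0.075, 0.006]
force: [6.2, -6.5, -2.2]
width: 0.0499
t24.45 tcp [0.4422 0.1085 0.092 ] fen [ 0.0235 -0.0255  0.092 ] az -0.151 z [ 0.012 -0.005 -1.   ] F [ 6.21 -6.47 -2.18] Ff [ 7.09 -5.49 -2.18] w 0.0499
-44 125.7/125  -40 125.7/195  -36 125.8/179  -32 126.2/190  -28 126.3/198  -24 126.3/212  -20 126.1/244  -16 125.7/222  -12 125.6/239  -8 118.5/638  -4 201.7/410  0 125.3/458
```

View pics/s20.png

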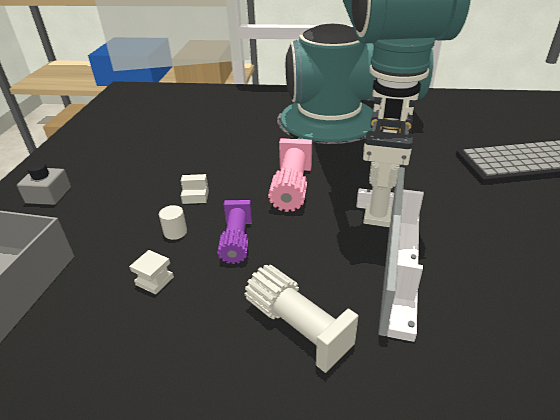

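View pics/w20.png

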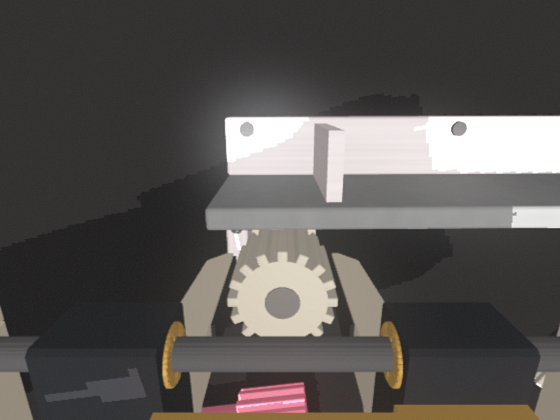

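The column is stalled against the stop at (370,200), with about 7 N total on the tool. The tool has leaned by 0.012 rad, so I'll relax, straighten, seat it down and open.

```bash
python3 -m pendant '[{"delta_pos":[0,0,0],"angular":[0.002,-0.004,0],"fingers":1},{"delta_pos":[0,0,0],"angular":[0.002,-0.004,-0.002],"fingers":1},{"delta_pos":[0,0,0.2],"angular":[0.001,-0.003,-0.002],"fingers":1},{"delta_pos":[-0.1,-0.1,0.3],"angular":[0,-0.001,0],"fingers":1},{"delta_pos":[-0.2,-0.2,0.3],"angular":[0,0,0],"fingers":1},{"delta_pos":[-0.2,-0.2,0.2],"angular":[0,0,0],"fingers":1},{"delta_pos":[-0.1,-0.1,0],"angular":[0,0,0],"fingers":1},{"delta_pos":[0,0,0],"angular":[0,0,0],"fingers":1},{"delta_pos":[0,0,0],"angular":[0,0,0],"fingers":1},{"delta_pos":[0,0,0],"angular":[0,0,0],"fingers":1}]' 10
python3 -c "
from h import *
st()"
```

```text
t: 25.55
tool_pos: [0.4429, 0.1084, 0.0918]
eef_rot: [-0.001, 0.997, -0.073, 0.001]
force: [2.1, -4.3, -2.0]
width: 0.05
t25.55 tcp [0.4429 0.1084 0.0918] fen [ 0.0242 -0.0255  0.0918] az -0.146 z [ 0.003  0.001 -1.   ] F [ 2.15 -4.3  -1.98] Ff [ 2.76 -3.94 -1.98] w 0.05
```

```bash
python3 -m pendant '[{"delta_pos":[0,0,0.3],"angular":[0,0,0],"fingers":1},{"delta_pos":[0,0,0.4],"angular":[0,0,0],"fingers":1},{"delta_pos":[0,0,0.4],"angular":[0,-0.001,0],"fingers":1},{"delta_pos":[-0.1,-0.1,0.3],"angular":[0,-0.001,0],"fingers":1},{"delta_pos":[-0.1,-0.1,0.2],"angular":[0,-0.001,0],"fingers":1},{"delta_pos":[0,0,0],"angular":[0,0,0],"fingers":1},{"delta_pos":[0,0,0],"angular":[0,0,0],"fingers":0.45},{"delta_pos":[0,0,0],"angular":[0,0,0],"fingers":0.4},{"delta_pos":[0,0,0],"angular":[0,0,0],"fingers":0.3},{"delta_pos":[0,0,0],"angular":[0,0,0],"fingers":0.2}]' 10
python3 - <<'E'
from h import *
st(); tilt('w21.png'); save('scene','s21.png'); st()
E
```

```text
t: 26.55
tool_pos: [0.4423, 0.1094, 0.0912]
eef_rot: [-0.002, 0.997, -0.073, -0.001]
force: [1.7, 0.2, 0.6]
width: 0.0672
t26.55 tcp [0.4423 0.1094 0.0912] fen [ 0.0235 -0.0246  0.0912] az -0.146 z [-0.001  0.003 -1.   ] F [1.66 0.23 0.61] Ff [1.61 0.47 0.61] w 0.0672
-44 125.0/82  -40 125.1/197  -36 125.2/177  -32 125.6/197  -28 125.8/188  -24 125.8/222  -20 125.5/242  -16 125.2/223  -12 125.2/230  -8 120.4/533  -4 124.9/631  0 192.5/338  
t26.65 tcp [0.4424 0.1093 0.0912] fen [ 0.0236 -0.0247  0.0912] az -0.146 z [-0.001  0.003 -1.   ] F [ 0.86 -0.47  0.77] Ff [ 0.92 -0.33  0.77] w 0.0728
```

View pics/w21.png

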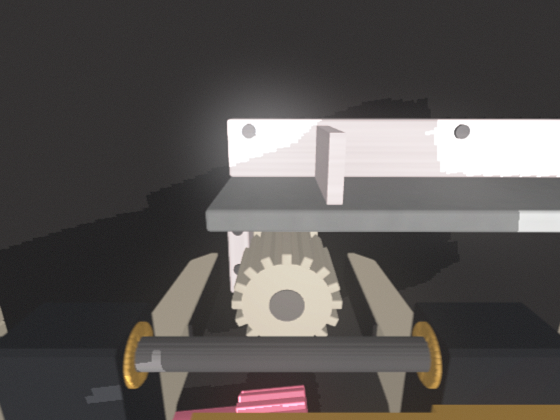

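Released and standing. I'll open the rest of the way and rise straight up.

```bash
python3 -m pendant '[{"delta_pos":[1,0,0],"angular":[0,0,0],"fingers":0.1},{"delta_pos":[1,0,0],"angular":[0,0,0],"fingers":0},{"delta_pos":[0,0,0],"angular":[0,0,0],"fingers":0},{"delta_pos":[0,0,-4],"angular":[0,0,0],"fingers":0},{"delta_pos":[0,0,-8],"angular":[0,0,0],"fingers":0},{"delta_pos":[0,0,-14],"angular":[0,0,0],"fingers":0},{"delta_pos":[0,0,-20],"angular":[0,0,0],"fingers":0},{"delta_pos":[0,0,-25],"angular":[0,0,0],"fingers":0},{"delta_pos":[0,0,-25],"angular":[0,0,0],"fingers":0},{"delta_pos":[0,0,-15],"angular":[0,0,0],"fingers":0}]'
python3 -m pendant '[{"delta_pos":[0,10,-10],"angular":[0,0,0],"fingers":0},{"delta_pos":[0,20,-5],"angular":[0,0,0],"fingers":0},{"delta_pos":[0,30,0],"angular":[0,0,0],"fingers":0},{"delta_pos":[0,30,0],"angular":[0,0,0],"fingers":0},{"delta_pos":[0,30,0],"angular":[0,0,0],"fingers":0},{"delta_pos":[0,20,0],"angular":[0,0,0],"fingers":0},{"delta_pos":[0,10,0],"angular":[0,0,0],"fingers":0},{"delta_pos":[0,0,0],"angular":[0,0,0],"fingers":0},{"delta_pos":[0,0,0],"angular":[0,0,0],"fingers":0},{"delta_pos":[0,0,0],"angular":[0,0,0],"fingers":0}]'
python3 - <<'E'
from h import *
st()
i=vision.camera_info('wrist'); im,d=save('wrist','w22.png'); np.savez('pics/w22.npz',im=im,d=d,xyz=i['xyz'],q=i['attitude'],K=i['camera_matrix'])
i=vision.camera_info('top'); im,d=save('top','t22.png'); np.savez('pics/t22.npz',im=im,d=d,xyz=i['xyz'],q=i['attitude'],K=i['camera_matrix'])
save('scene','s22.png')
E
```

```text
t: 27.65
tool_pos: [0.4439, 0.1085, 0.2099]
eef_rot: [-0.002, 0.997, -0.073, -0.001]
force: [-0.3, 0.5, -0.9]
width: 0.0932
t: 28.65
tool_pos: [0.4199, -0.0473, 0.2283]
eef_rot: [-0.002, 0.997, -0.072, -0.0]
force: [-0.4, -0.2, -0.3]
width: 0.0927
t28.65 tcp [ 0.4199 -0.0473  0.2283] fen [ 0.0243 -0.1829  0.2283] az -0.144 z [ 0.     0.004 -1.   ] F [-0.39 -0.15 -0.34] Ff [-0.37 -0.21 -0.34] w 0.0927
```

View pics/w22.png

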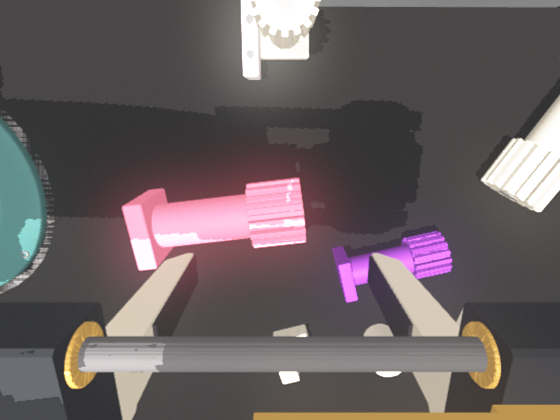

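View pics/s22.png

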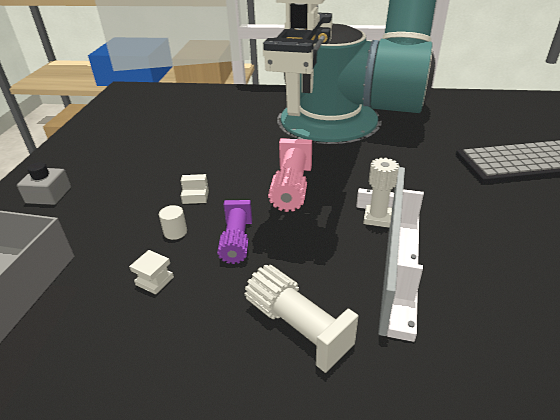

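View pics/t22.png

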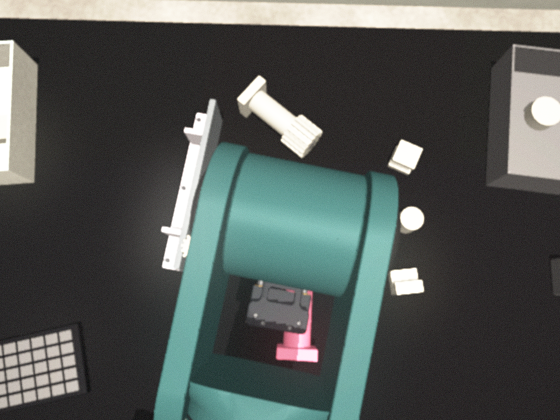

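```bash
python3 - <<'E'
from h import *
z=np.load('pics/w22.npz'); d=z['d'];P=cloud(d,z['K'],z['xyz'],z['q']);P[d<=0]=np.nan
X=(P@ex-S0)*1000;Y=(P@ey-T0)*1000;Z=P[...,2]*1000
def rep(n,m):
    print(n,m.sum(),'X',np.percentile(X[m],[1,50,99]).round(1),'Y',np.percentile(Y[m],[1,50,99]).round(1),'Z',np.median(Z[m]).round(1))
near=(X>-25)&(X<70)&(Y>-75)&(Y<20)
rep('head',near&(Z>118)&(Z<132)); m=near&(Z>118)&(Z<132)
c=np.linalg.lstsq(np.c_[X[m],Y[m],np.ones(m.sum())],Z[m],rcond=None)[0];print('head plane slope',c[:2].round(3))
rep('foot top',near&(Z>10)&(Z<18)&(X>3))
rep('stop top',near&(Z>36)&(Z<44)&(X<5))
m=near&(Z>11)&(Z<17)&(X>3)
print(cv2.minAreaRect(np.stack([X[m],Y[m]],1).astype(np.float32)))
i=vision.camera_info('scene'); im,d=save('scene','s23.png')
P=cloud(d,i['camera_matrix'],i['xyz'],i['attitude']);P[d<=0]=np.nan
X=(P@ex-S0)*1000;Y=(P@ey-T0)*1000;Z=P[...,2]*1000
near=(X>-25)&(X<70)&(Y>-75)&(Y<20)
rep('S head',near&(Z>119)&(Z<132)); rep('S foot top',near&(Z>11)&(Z<17)&(X>3)&(Y<-2)); rep('S stop top',near&(Z>37)&(Z<44)&(X<5)&(Y<-5))
m=(X>100)&(X<280)&(Z>96)&(Z<104)&(Y>-10)&(Y<30); rep('S fence top',m)
E
```

```text
head 1854 X [ 3.8 26.4 48.9] Y [-51.3 -37.6 -28.9] Z 125.1
head plane slope [-0.002  0.045]
foot top 767 X [ 3.7 29.4 66.1] Y [-52.1 -44.7  -2. ] Z 14.2
stop top 1095 X [-13.7  -6.8   1.1] Y [-71.5 -41.6  -7.3] Z 40.2
((40.31951141357422, -34.63215637207031), (81.48351287841797, 39.76032257080078), 26.38776397705078)
S head 363 X [ 4.1 30.4 50.1] Y [-47.9 -24.6  -1.6] Z 125.3
S foot top 221 X [ 4.9 40.9 51.6] Y [-49.1 -27.3  -2.3] Z 14.5
S stop top 77 X [-14.4  -4.5   1.9] Y [-68.4 -54.7  -5.3] Z 40.2
S fence top 611 X [103.2 204.3 277.8] Y [ 0.3  6.  12.1] Z 100.5
```

```bash
python3 -c "
from h import *
st(); print(arm.close_job())"
```

```text
t28.85 tcp [ 0.4199 -0.0473  0.2283] fen [ 0.0243 -0.1829  0.2283] az -0.144 z [ 0.     0.004 -1.   ] F [-0.71  0.69  0.27] Ff [-0.8   0.58  0.27] w 0.0932
the job is handed in; nothing more can be done
None
```

The small white column now stands against the fence and the end stop, released. I handed the job in at about 29 s; no verdict is reported.

**What I did:** I pinched the head with 10 N, squared the column up and pressed its foot on the fence. I then tipped it up in small steps, re-gripped it centred on the head, and slid it along to the stop. I pressed it down lightly before letting go. The largest sideways forces I read on the tool, after each move, were about 8.6 N towards the fence and 7 N towards the stop.

**Last checks:**
- **Position:** the column's axis is about 25 to 26 mm from the stop face. The foot's outer edges are about 49 to 50 mm from the fence and 50 mm from the stop.
- **Upright:** the head face is at 125 mm height and the foot top at 14 mm. In the scene view the head sits over the foot, and the last close view showed the head face level.
- **Clearance:** the gripper is well clear, and the bobbin, round bar and wedge look unmoved.

**What disagreed or stayed uncertain:**
- The last wrist view gave a head-face slope of 0.045 rad. The head was cut off at the picture's edge, so I trusted the other views; it is still under the 0.06 limit.
- The two fixed cameras differ by about 2 mm.
- During tipping the pinch slipped about 10 mm along the head. The fence reaction also fell to about 0 N once, at 0.8 rad, so I held a light push there again to be sure of the first step.
- The small lean of the tool while it pressed on the stop was straightened before release.

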